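# Clear the moulding station: nest the measures, hang the headbands

### The job

Clear up the moulding station: put all the pellet measures away in the round storage tray as one upright nest, largest first so that each smaller cup drops right down inside the next larger one (turn their lugs to different sides so that they keep clear of each other). Drape every headband frame squarely over the hanging rail, standing boss up with one leg on each side of the bar, between the posts. Leave the tools, cans and boxes standing where they are.

Things in the scene. Friction and masses are not known exactly. Their poses are not given: they have to be found in the camera images.
- measure_a_mid (a point): centre (26 mm above the underside, on the axis) of the largest pellet measure: a plain round aluminium cup, outer diameter 102 mm, inner diameter 94 mm, 52 mm tall, wall and floor 4 mm, open at the top, with one upright lug on its rim. z is the cup's axis, x points from the axis to the lug. May be absent
- measure_a_lug (a point): middle of the upright lug of the largest measure, the place to pinch it: 51.5 mm from the cup's axis along the cup's x and 50 mm above the cup's centre; the lug is 9 mm thick along x (radial), 26 mm wide along y and rises 44 mm above the rim. Same axes as the cup
- measure_b_mid (a point): centre (26 mm above the underside, on the axis) of the second largest pellet measure: a plain round aluminium cup, outer diameter 84 mm, inner diameter 76 mm, 52 mm tall, wall and floor 4 mm, open at the top, with one upright lug on its rim. z is the cup's axis, x points from the axis to the lug. May be absent
- measure_b_lug (a point): middle of the upright lug of the second largest measure, the place to pinch it: 42.5 mm from the cup's axis along the cup's x and 50 mm above the cup's centre; the lug is 9 mm thick along x (radial), 26 mm wide along y and rises 44 mm above the rim. Same axes as the cup
- measure_c_mid (a point): centre (26 mm above the underside, on the axis) of the third largest pellet measure: a plain round aluminium cup, outer diameter 66 mm, inner diameter 58 mm, 52 mm tall, wall and floor 4 mm, open at the top, with one upright lug on its rim. z is the cup's axis, x points from the axis to the lug. May be absent
- measure_c_lug (a point): middle of the upright lug of the third largest measure, the place to pinch it: 33.5 mm from the cup's axis along the cup's x and 50 mm above the cup's centre; the lug is 9 mm thick along x (radial), 26 mm wide along y and rises 44 mm above the rim. Same axes as the cup
- measure_d_mid (a point): centre (26 mm above the underside, on the axis) of the smallest pellet measure: a plain round aluminium cup, outer diameter 48 mm, inner diameter 40 mm, 52 mm tall, wall and floor 4 mm, open at the top, with one upright lug on its rim. z is the cup's axis, x points from the axis to the lug. May be absent
- measure_d_lug (a point): middle of the upright lug of the smallest measure, the place to pinch it: 24.5 mm from the cup's axis along the cup's x and 50 mm above the cup's centre; the lug is 9 mm thick along x (radial), 26 mm wide along y and rises 44 mm above the rim. Same axes as the cup
- headband_0_grip (a point): grip boss of a black hoop-like headband frame, 122 mm tall; point on its mid-line 104 mm above its feet. Boss 24 mm along x, 30 along y (pinch across y), from 22 mm below this point to 18 above. Round arch, legs 44 mm apart inside along x, crown's underside 32 mm below this point, 30 mm deep along y; feet 82 x 36 mm. Symmetric; z up as it stands. May be absent
- headband_1_grip (a point): grip boss of a black hoop-like headband frame, 122 mm tall; point on its mid-line 104 mm above its feet. Boss 24 mm along x, 30 along y (pinch across y), from 22 mm below this point to 18 above. Round arch, legs 44 mm apart inside along x, crown's underside 32 mm below this point, 30 mm deep along y; feet 82 x 36 mm. Symmetric; z up as it stands. May be absent
- headband_2_grip (a point): grip boss of a black hoop-like headband frame, 122 mm tall; point on its mid-line 104 mm above its feet. Boss 24 mm along x, 30 along y (pinch across y), from 22 mm below this point to 18 above. Round arch, legs 44 mm apart inside along x, crown's underside 32 mm below this point, 30 mm deep along y; feet 82 x 36 mm. Symmetric; z up as it stands. May be absent
- tray: low round dark steel storage tray, fixed; origin at the centre of its underside. Inner diameter 116 mm, floor 4 mm thick, rim 16 mm high, 126 mm outside
- rail: hanging rail, fixed: a horizontal steel bar of 16 mm diameter along its own x, axis 150 mm above the origin, on two posts 20 mm thick at x = -135 and +135 mm (162 mm tall, feet 40 x 70 mm). Origin on the surface below the middle of the bar
- cutters: side cutters with red handles, 56 x 129 x 13 mm, lying flat; bystander; origin at the centre of its underside
- tin: spray can, 66 mm diameter, 231 mm tall; bystander; origin at the centre of its underside
- carton: tall carton, 59 x 61 x 170 mm; bystander; origin at the centre of its underside
Not all that is in view belongs to the job. Leave any black look-alike of the part that bears measure_b_mid alone.

How it is judged:
By the outcome, as a careful person would: the job done as asked, in the order asked, and still so for the second after the job is handed in, with the robot touching nothing.
Of measure_a, measure_b, measure_c, measure_d only 3 to 4 are there at a start; the rules pass over those that are not, and their reading is None.
Of headband_0, headband_1, headband_2 only 2 to 3 are there at a start; the rules pass over those that are not, and their reading is None.
At some moment in a run one of measure_a, measure_b, measure_c, measure_d may be knocked a few centimetres aside while the robot is not near it.
It also fails if it takes over 210 s, if anything falls off the work surface, if the arm or the gripper's body presses on something with over 40 N, if the wrist force passes 120 N, or if a joint passes its speed limit or range.

### The arm

A 7-joint arm with a two-finger parallel gripper is mounted at the origin on the work surface; the furniture and walls round the work are solid. World frame = base frame: x ahead of the robot, y to its left, z up, the work surface at z = 0. Lengths are in m, angles in degrees, forces in N, time in s.
With the tool pointing down it reaches from about 0.4 to 0.85 m from the base axis. Payload 4.5 kg.
Tool frame: the origin (TCP) lies midway between the tips of the shut fingers; the grasp point (between the pads) lies 19 mm behind it; z points along the fingers, y is the line along which they close (so a half turn about z gives the same grasp; the last joint's range is limited). The gripper opens to 88 mm and grips with 3 to 60 N. Pads are 18 mm wide; open, the fingers measure 123 mm over their backs; the gripper's body (75 mm by 187 mm) begins 45 mm behind the grasp point.
Start: joints at [-64.24, 39.483, -11.15, 89.685, 9.013, 51.709, -12.324], TCP at [0.252, 0.572, 0.218] pointing down, gripper open.
Joint ranges: [-172.22, 172.22], [-26.19, 119.32], [-84.43, 86.54], [7.71, 146.69], [-57.33, 237.33], [2.42, 119.75], [-152.13, 152.13]. Speed limits (degrees/s): [147.25, 147.25, 180, 180, 180, 180, 180].

### API

Orientations are given as a 3x3 rotation matrix whose columns are the frame's x, y, z axes.
In Python, from cell import ctrl gives the robot as it stands.
- The arm moves only by the tool step_arm, never from a script. Its argument "motion" is text: rows parted by semicolons, each of 7 numbers parted by spaces: the shift along the tool's x, y, z in cm, then the turn, a rotation vector about the tool's x, y, z in rad, then the opening, from 0 (shut) to 1 (fully open). A call has 1 to 8 rows; each row shifts and turns the commanded pose from where the row before left it, along the tool's axes as they then stand; what a row does not reach is not made up. A row lasts 1/8 s, in which the tool goes at most 62.5 mm and 10.7 degrees, less where a joint would pass 70% of its speed; a pose out of reach is approached as far as the arm can. A call is refused whole if a number of a shift passes 6.25 or a number of a turn 0.188, either way. A call with a gripper value outside its range is refused whole. The fingers move at their own pace and stop on an object; the grip force is fixed at half the most. Time passes only in rows, so rows that do not move let the fingers close. It gives the time, the measured TCP pose, the force, the opening and the grip force at its end, in the units of the state.
- ctrl.observe(): the state, without advancing time (a new reading comes with each control period).
- ctrl.get_image(name): name is "scene" or "top" or "wrist"; returns a dict with "img" (384x512x3 uint8, red, green, blue), "K" (3x3 intrinsics, pixels), "extrinsics" (4x4, takes a point from world to camera coordinates); the wrist camera has in their place "mount" (4x4, takes a point from camera to tool coordinates, whose origin is the TCP and whose axes are the flange's). Camera axes: x right, y down, z forward; pixel columns grow to the right and rows downward; lengths in m; the calibration is good to about 2 mm. A picture is of the moment at which its call begins: read the wrist's pose just before it. There is no depth.
- ctrl.close_job(): hands the job in; it is judged then, once.
The state is a dict: "t": time; "joint_positions": joint angles; "joint_velocities": joint speeds; "tau": joint torques, N m; "ee_pos": TCP position; "ee_rot": TCP orientation; "force": force on the tool from outside, world axes, zero at the start; "ft_torque": the same for the moment, N m; "opening": finger opening in m; "finger_force": force on a finger pad.
Only numpy, scipy, OpenCV 4.12 (cv2) and the standard library are available. Lean on these libraries where they do the work, as an engineer would, in place of code of your own. Each camera call takes 0.05 s, during which the arm holds its last target. There are 200 camera calls.

## Working session

There is one attempt and no reset: what is moved stays moved. The work goes in short steps, Python scripts to look and compute and a tool call to move; the robot and the scene stay as the last step left them, time stands still between calls to the robot, and variables do not carry over. Pictures are saved under pics/ and viewed, at most 14 in all, crops included, and the job is handed in when it is done.

Besides the shell and the picture viewer there is one more tool, called after "Emit:" as name(argument=value, ...), one argument or row to a line, values as JSON. step_arm: Moves the arm, as the interface text tells. Its arguments: {"type":"object","properties":{"motion":{"type":"string"}},"required":["motion"]}

```bash
ls; mkdir -p pics; python3 - <<'E'
from cell import ctrl
import cv2,numpy as np
s=ctrl.observe();print(s['t'],s['ee_pos'],np.round(s['ee_rot'],3).tolist(),s['opening'])
for n in ['scene','top']:
    d=ctrl.get_image(n);cv2.imwrite(f'pics/{n}0.png',d['img'][:,:,::-1])
    np.savez(f'pics/{n}0.npz',**d)
    E=d['extrinsics'];print(n,d['K'].tolist(),np.round(E,3).tolist(),(-E[:3,:3].T@E[:3,3]).round(3))
E
```

```text
pics
0.0 [0.25221746 0.57112064 0.21680284] [[-0.915, 0.404, -0.001], [0.404, 0.915, -0.002], [-0.0, -0.002, -1.0]] 0.08791239340557012
scene [[425.8675006750304, 0.0, 259.2711281897482], [0.0, 425.8675006750304, 196.3987819329658], [0.0, 0.0, 1.0]] [[0.392, -0.92, -0.01, -0.047], [-0.677, -0.282, -0.68, 0.441], [0.623, 0.274, -0.733, 1.009], [0.0, 0.0, 0.0, 1.0]] [-0.311 -0.195  1.039]
top [[347.2421891816216, 0.0, 253.71090785047656], [0.0, 347.2421891816216, 193.0006579112508], [0.0, 0.0, 1.0]] [[-0.025, -1.0, 0.01, 0.162], [-0.985, 0.022, -0.169, 0.505], [0.169, -0.014, -0.986, 1.025], [0.0, 0.0, 0.0, 1.0]] [0.329 0.165 1.094]
```

View pics/scene0.png

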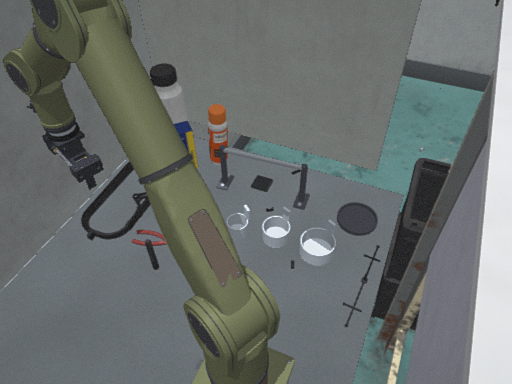

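View pics/top0.png

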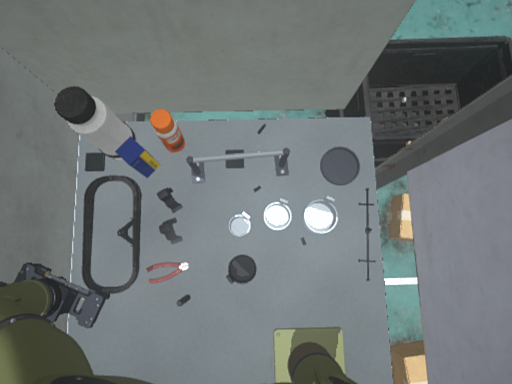

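Top view: silver cups near (321,216), (278,215), (240,226). A black cup look-alike is at (242,269), to be left alone. Candidate headbands are at (170,200) and (171,231), the tray at (340,166) and the rail from (195,160) to (285,155). I'll enlarge this area to confirm.

```bash
python3 - <<'E'
import cv2
i=cv2.imread('pics/top0.png')[120:300,140:370]
cv2.imwrite('pics/crop1.png',cv2.resize(i,None,fx=3.3,fy=3.3,interpolation=cv2.INTER_CUBIC))
E
```

```text
(no output)
```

View pics/crop1.png

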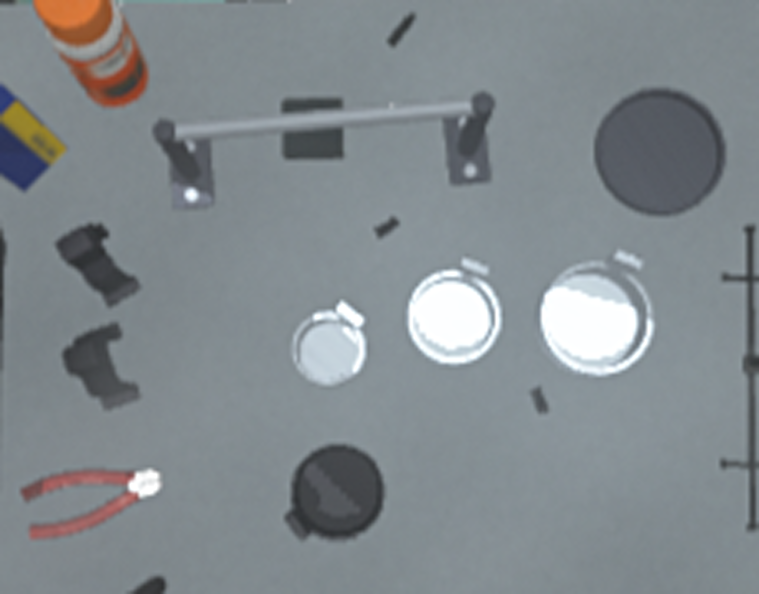

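```bash
cat > h.py <<'E'
import numpy as np,cv2
from cell import ctrl
def load(n):
    d=np.load(f'pics/{n}.npz');return {k:d[k] for k in d}
def snap(n,name):
    s=ctrl.observe();d=dict(ctrl.get_image(n))
    if n=='wrist':
        T=np.eye(4);T[:3,:3]=s['ee_rot'];T[:3,3]=s['ee_pos'];d['extrinsics']=np.linalg.inv(T@d['mount'])
    cv2.imwrite(f'pics/{name}.png',d['img'][:,:,::-1]);np.savez(f'pics/{name}.npz',**d);return d
def proj(d,p):
    p=np.atleast_2d(p);E=d['extrinsics'];q=(E[:3,:3]@p.T).T+E[:3,3];q=(d['K']@q.T).T;return q[:,:2]/q[:,2:]
def cast(d,uv,z):
    uv=np.atleast_2d(uv).astype(float);E=d['extrinsics'];R=E[:3,:3];c=-R.T@E[:3,3]
    r=(R.T@np.linalg.inv(d['K'])@np.c_[uv,np.ones(len(uv))].T).T
    return c+r*((z-c[2])/r[:,2:])
def yaw(s=None):  # world azimuth of tool y
    s=s or ctrl.observe();return np.degrees(np.arctan2(s['ee_rot'][1,1],s['ee_rot'][0,1]))
def go(p,az=None):
    """print shift (cm) in current tool axes, and turns (rad) to point tool y to azimuth az (mod 180) with z down"""
    s=ctrl.observe();R=np.array(s['ee_rot']);dl=R.T@(np.array(p)-s['ee_pos'])*100
    y=yaw(s);out=''
    if az is not None:
        dz=(y-az+90)%180-90   # tool z down: turn +z lowers azimuth
        a=np.radians(az if abs(((y-az+180)%360)-180)<=90 else az+180)
        Y=np.array([np.cos(a),np.sin(a),0]);Z=np.array([0,0,-1.]);G=np.c_[np.cross(Y,Z),Y,Z]
        out=f' then rotz {np.radians(dz):.3f} rad ({dz:.1f} deg); shift in turned axes {np.round(G.T@(np.array(p)-s["ee_pos"])*100,2)}'
    tilt=np.cross(R[:,2],[0,0,-1]);print('t%.1f at'%s['t'],np.round(s['ee_pos'],4),'az %.1f'%y,'j7 %.0f'%s['joint_positions'][6],'shift cm',np.round(dl,2),out,'level turn(tool xyz)',np.round(R.T@tilt,3))
E
python3 - <<'E'
from h import *
d=load('top0');im=d['img'];g=im.astype(int)
cam=-d['extrinsics'][:3,:3].T@d['extrinsics'][:3,3]
print('nadir',proj(d,[cam[0],cam[1],0]))
for n,c in dict(a=(321,216),b=(278,215),c=(240,226),tray=(340,166)).items(): print(n,cast(d,c,.052)[0].round(3))
# rail: tops and bar ends by eye
crop=lambda u,v:(140+u/3.3,120+v/3.3)
for u,v in [(165,130),(483,102)]: print('post top',cast(d,crop(u,v),.162)[0].round(4))
for u,v in [(180,133),(470,107)]: print('bar',cast(d,crop(u,v),.15)[0].round(4))
# silver
hsv=cv2.cvtColor(im,cv2.COLOR_RGB2HSV)
print('bg',im[190,250],im[216,321],im[226,240])
# dark objects
m=(im.max(2)<75).astype(np.uint8)
n,l,st,ce=cv2.connectedComponentsWithStats(m)
for i in range(1,n):
    if st[i,4]>60: print(st[i],ce[i].round(1),cast(d,ce[i],0.06)[0].round(3))
E
```

```text
nadir [[250.10151208 252.55454493]]
a [ 0.432 -0.051  0.052]
b [0.438 0.079 0.052]
c [0.408 0.194 0.052]
tray [ 0.586 -0.119  0.052]
post top [0.5868 0.3258 0.162 ]
post top [0.6054 0.0581 0.162 ]
bar [0.5872 0.3151 0.15  ]
bar [0.6047 0.068  0.15  ]
bg [135 145 150] [253 254 255] [198 210 219]
[  366    37   146   122 10615] [431.6  83. ] [ 0.852 -0.43   0.06 ]
[343  82  23  35 464] [355.9 104.4] [ 0.784 -0.181  0.06 ]
[  54   87   42   37 1150] [ 74.7 105. ] [0.799 0.706 0.06 ]
[ 410   90  102   79 2023] [469.1 127.5] [ 0.7   -0.532  0.06 ]
[325 110  15   7 100] [332.4 113. ] [ 0.756 -0.104  0.06 ]
[ 85 153  21  18 331] [ 95.  161.6] [0.614 0.633 0.06 ]
[  82  176   59  151 2102] [107.8 236.8] [0.385 0.583 0.06 ]
[158 188  22  22 201] [168.4 198.7] [0.494 0.407 0.06 ]
[160 219  16  19 126] [166.6 226.6] [0.411 0.411 0.06 ]
[228 256  28  27 365] [241.5 270.5] [0.278 0.192 0.06 ]
[   0  263  150  121 7237] [ 45.6 331.9] [0.123 0.745 0.06 ]
[ 289  343   67   41 1791] [314.2 365.9] [ 0.013 -0.006  0.06 ]
```

```bash
python3 - <<'E'
from h import *
d=snap('wrist','w0');print(d['mount'].round(3).tolist(),d['K'].tolist())
go([.42,.36,.36])
E
```

```text
[[-0.002, -0.966, -0.257, 0.066], [1.0, -0.001, -0.001, 0.001], [0.001, -0.257, 0.966, -0.167], [0.0, 0.0, 0.0, 1.0]] [[338.49418838506006, 0.0, 258.72337819642274], [0.0, 338.49418838506006, 188.30831442455508], [0.0, 0.0, 1.0]]
t0.1 at [0.2523 0.5713 0.217 ] az 66.2 j7 -12 shift cm [-23.88 -12.57 -14.28]  level turn(tool xyz) [-0.001  0.    -0.   ]
```

Emit:
step_arm(
  motion="0 0 -5 0 0 0 1;0 0 -5 0 0 0 1;-5 -2.5 -4.3 0 0 0 1;-5 -2.5 0 0 0 0 1;-5 -2.5 0 0 0 0 1;-4.5 -2.5 0 0 0 0 1;-4.4 -2.5 0 0 0 0 1;0 0 0 0 0 0 1",
)

```text
t: 1.15
ee_pos: [0.4199, 0.361, 0.3555]
ee_rot: [[-0.911, 0.412, 0.002], [0.412, 0.911, -0.003], [-0.003, -0.002, -1.0]]
force: [-0.1, 0.5, 0.3]
opening: 0.088
finger_force: 0.0
```

```bash
python3 - <<'E'
from h import *
d=snap('wrist','w1');t=snap('top','top1');s=snap('scene','scene1');go([.42,.36,.36])
c=np.hstack([d['img'],t['img']])[:,:,::-1];cv2.imwrite('pics/v1.png',cv2.resize(c,(800,300)))
E
```

```text
t1.3 at [0.4156 0.3668 0.3556] az 66.3 j7 14 shift cm [-0.68 -0.44 -0.44]  level turn(tool xyz) [ 0.    -0.001  0.   ]
```

View pics/v1.png

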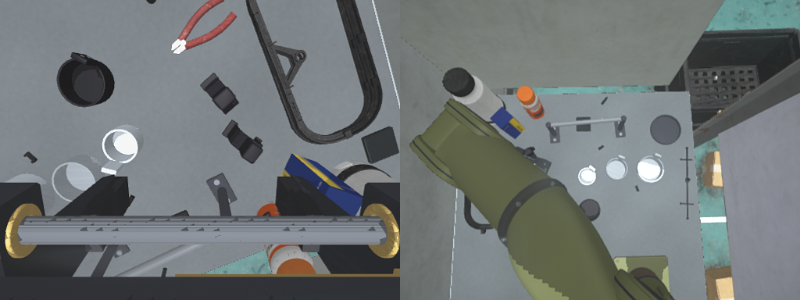

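```bash
python3 - <<'E'
from h import *
d=load('w1')
i=d['img'][80:230,230:360,::-1]
cv2.imwrite('pics/crop2.png',cv2.resize(i,None,fx=4,fy=4,interpolation=cv2.INTER_CUBIC))
for k in range(3): s=ctrl.observe();print(s['ee_pos'].round(4) if hasattr(s['ee_pos'],'round') else s['ee_pos'])
for p in [(282,118),(310,180),(122*1.28,145*1.28)]: print(cast(d,p,.06)[0].round(3))
E
```

```text
[0.4156 0.3668 0.3556]
[0.4156 0.3668 0.3556]
[0.4156 0.3668 0.3556]
[0.397 0.406 0.06 ]
[0.492 0.408 0.06 ]
[0.409 0.207 0.06 ]
```

View pics/crop2.png

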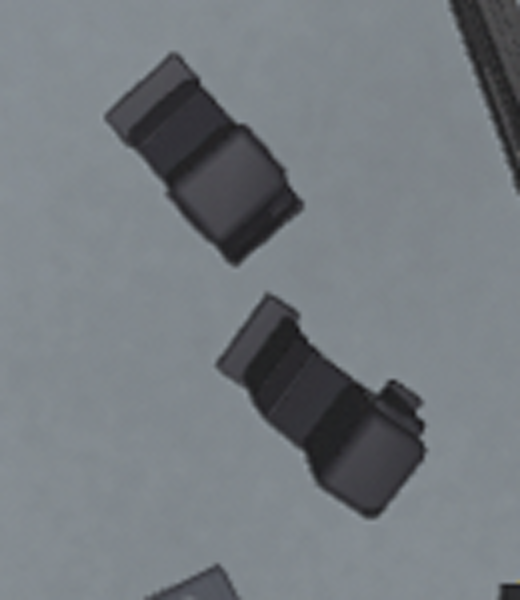

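The crop shows two standing headbands: boss tops near crop (230,180) and (370,452), each with a foot at the upper left. I'll cast these corners.

```bash
python3 - <<'E'
from h import *
d=load('w1')
f=lambda l:np.array([(229.5+u/4+.125,79.5+v/4+.125) for u,v in l])
H={'up':([(242,126),(284,178),(228,238),(172,187)],[(106,116),(172,54)]),'lo':([(372,388),(424,450),(374,516),(314,462)],[(218,364),(268,295)])}
for n,(top,ft) in H.items():
    P=cast(d,f(top),.122);F=cast(d,f(ft),.0)
    e=[np.linalg.norm(P[i]-P[(i+1)%4])*1e3 for i in range(4)]
    az=lambda v:np.degrees(np.arctan2(v[1],v[0]))
    print(n,P.mean(0).round(4),'edges',np.round(e,1),'az',[round(az(P[(i+1)%4]-P[i]),1) for i in range(4)])
    m=F.mean(0);print('  foot outer mid',m.round(4),'edge',np.linalg.norm(F[0]-F[1])*1e3,'az',az(F[1]-F[0]),'dist to boss',np.linalg.norm((P.mean(0)-m)[:2])*1e3,'az',az(P.mean(0)-m))
t=load('top0')
for n,c in [('up',(166.6,226.6)),('lo',(168.4,198.7))]: print(cast(t,c,.1)[0].round(3))
E
```

```text
up [0.4022 0.4063 0.122 ] edges [19.4 23.6 22.3 26.5] az [np.float64(16.0), np.float64(-66.9), np.float64(-156.1), np.float64(106.5)]
  foot outer mid [0.3677 0.394  0.    ] edge 33.26667893841664 az 107.98163856256971 dist to boss 36.6352798166157 az 19.74327329389693
lo [0.4957 0.413  0.122 ] edges [25.8 25.7 26.1 28.7] az [np.float64(16.5), np.float64(-58.2), np.float64(-156.6), np.float64(120.0)]
  foot outer mid [0.4691 0.3931 0.    ] edge 33.2856527935024 az 120.98371092714581 dist to boss 33.21612412093571 az 36.79101746078689
[0.408 0.402 0.1  ]
[0.488 0.398 0.1  ]
```

```bash
python3 - <<'E'
from h import *
go([.401,.405,.17],108.5)
t=load('top0');print('tin base',cast(t,(176,149),0).round(3),'carton',cast(t,(143,165),.17).round(3))
E
```

```text
t1.3 at [0.4156 0.3668 0.3556] az 66.3 j7 14 shift cm [ 2.85  2.9  18.57]  then rotz -0.737 rad (-42.2 deg); shift in turned axes [ 0.17  4.09 18.56] level turn(tool xyz) [ 0.    -0.001  0.   ]
tin base [[0.668 0.399 0.   ]] carton [[0.572 0.452 0.17 ]]
```

Emit:
step_arm(
  motion="0.7 0.7 4.6 0 0 0 1;0.7 0.7 4.6 0 0 0 1;0.7 0.7 4.6 0 0 0 1;0.75 0.8 4.7 0 0 0 1;0 0 0 0 0 -0.184 1;0 0 0 0 0 -0.184 1;0 0 0 0 0 -0.184 1;0 0 0 0 0 -0.184 1",
)

```text
t: 2.3
ee_pos: [0.4005, 0.4058, 0.1706]
ee_rot: [[-0.946, -0.324, -0.001], [-0.324, 0.946, 0.001], [0.001, 0.001, -1.0]]
force: [0.7, -0.1, -0.1]
opening: 0.0879
finger_force: 0.0
```

Emit:
step_arm(
  motion="0 0 0 0 0 0 1;0 0 0 0 0 0 1",
)

```text
t: 2.55
ee_pos: [0.4014, 0.4047, 0.1707]
ee_rot: [[-0.95, -0.313, -0.0], [-0.313, 0.95, 0.001], [0.0, 0.001, -1.0]]
force: [-0.1, 0.0, -0.7]
opening: 0.0886
finger_force: 0.0
```

```bash
python3 - <<'E'
from h import *
d=snap('wrist','w2');go([.401,.405,.085],108.5);print(proj(d,[[.401,.405,.122],[.496,.411,.122]]))
cv2.imwrite('pics/v2.png',d['img'][:,:,::-1])
E
```

```text
t2.6 at [0.4016 0.4045 0.1707] az 108.3 j7 38 shift cm [0.04 0.06 8.57]  then rotz -0.004 rad (-0.2 deg); shift in turned axes [0.04 0.07 8.57] level turn(tool xyz) [ 0. -0.  0.]
[[257.89634269 199.04556453]
 [225.4261004  319.15480823]]
```

View pics/v2.png

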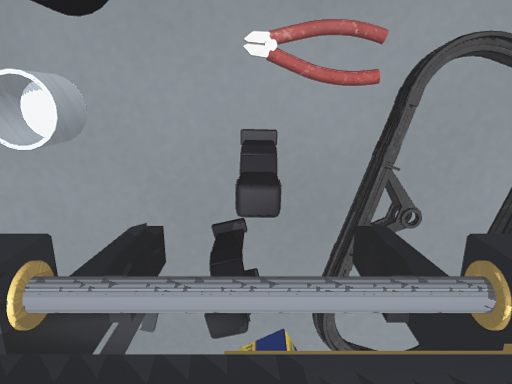

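The wrist view shows the upper headband squarely aligned, its boss top at (258,197) against the predicted (258,199). I'll descend and grip.

Emit:
step_arm(
  motion="0 0 3 0 0 0 1;0 0 3 0 0 0 1;0 0 2.5 0 0 0 1;0 0 0 0 0 0 1;0 0 0 0 0 0 0;0 0 0 0 0 0 0;0 0 0 0 0 0 0;0 0 0 0 0 0 0",
)

```text
t: 3.6
ee_pos: [0.4024, 0.404, 0.0862]
ee_rot: [[-0.949, -0.315, 0.001], [-0.315, 0.949, 0.001], [-0.001, 0.0, -1.0]]
force: [-0.0, -0.2, 0.0]
opening: 0.0501
finger_force: 0.0
```

Emit:
step_arm(
  motion="0 0 0 0 0 0 0;0 0 0 0 0 0 0;0 0 -4 0 0 0 0;0 0 -5 0 0 0 0;0 0 -5 0 0 0 0;0 0 0 0 0 0.125 0;0 0 0 0 0 0.125 0;0 0 0 0 0 0 0",
)

```text
t: 4.6
ee_pos: [0.402, 0.4036, 0.2257]
ee_rot: [[-0.997, -0.072, 0.0], [-0.072, 0.997, -0.0], [-0.0, -0.001, -1.0]]
force: [0.0, 0.2, -1.2]
opening: 0.0296
finger_force: 29.9
```

```bash
python3 - <<'E'
from h import *
t=load('top0');im=t['img']
# refine rail: bar pixels between posts, brighter than bg
A=np.array([.5868,.3258]);B=np.array([.6054,.0581])
c=lambda s,z:[*(A+(B-A)*s),z]
bgr=im.astype(float).mean(2);pts=[]
for s in np.linspace(.1,.9,33):
    u,v=proj(t,c(s,.15))[0];col=bgr[int(v)-8:int(v)+9,int(round(u))]
    dv=col-np.median(bgr[int(v)+6:int(v)+9,int(round(u))]);
    pts.append((u,v,*col.round()[3:14]))
print(np.array(pts)[::6].astype(int))
w=snap('wrist','w3');go([.596-.0547*np.sin(0),.192,.3],94)
az=np.arctan2(*(A-B)[::-1]);print(np.degrees(az),(A+B)/2)
E
```

```text
[[200 159 136 135 140 148 163 163 144 125 102  89  91]
 [214 158 137 134 139 151 165 161 138 126 130 138 137]
 [228 157  69  82 126 158 167 158 138 111  80  72  72]
 [243 155  97  88  97 131 163 168 153 133 105  81  77]
 [257 154 138 140 167 174 169 169 146 128 130 140 140]
 [271 153 144 143 144 152 169 166 142 129 133 143 143]]
t4.7 at [0.402  0.4036 0.2256] az 94.2 j7 29 shift cm [-17.81 -22.52  -7.43]  then rotz 0.003 rad (0.2 deg); shift in turned axes [-17.88 -22.47  -7.44] level turn(tool xyz) [-0.001 -0.     0.   ]
93.97456679412498 [0.5961  0.19195]
```

```bash
python3 - <<'E'
from h import *
go([.593,.247,.30],94)
E
```

```text
t4.7 at [0.402  0.4036 0.2256] az 94.2 j7 29 shift cm [-17.91 -17.01  -7.43]  then rotz 0.003 rad (0.2 deg); shift in turned axes [-17.96 -16.96  -7.44] level turn(tool xyz) [-0.001 -0.     0.   ]
```

Emit:
step_arm(
  motion="0 0 -4 0 0 0 0;-2 -2 -3.4 0 0 0 0;-4 -4 0 0 0 0 0;-4 -4 0 0 0 0 0;-4 -4 0 0 0 0 0;-3.9 -3 0 0 0 0 0;0 0 0 0 0 0 0;0 0 0 0 0 0 0",
)

```text
t: 5.65
ee_pos: [0.5917, 0.2475, 0.2992]
ee_rot: [[-0.997, -0.072, -0.002], [-0.072, 0.997, 0.001], [0.002, 0.001, -1.0]]
force: [-1.8, 0.7, -1.3]
opening: 0.0294
finger_force: 29.9
```

```bash
python3 - <<'E'
from h import *
w=snap('wrist','w4');t=snap('scene','s4');go([.593,.247,.18],94)
cv2.imwrite('pics/v4.png',cv2.resize(np.hstack([w['img'],t['img']])[:,:,::-1],(800,300)))
E
```

```text
t5.8 at [0.5912 0.2485 0.2997] az 94.2 j7 56 shift cm [-0.18 -0.17 11.97]  then rotz 0.004 rad (0.2 deg); shift in turned axes [-0.17 -0.16 11.97] level turn(tool xyz) [ 0.001 -0.001  0.   ]
```

View pics/v4.png

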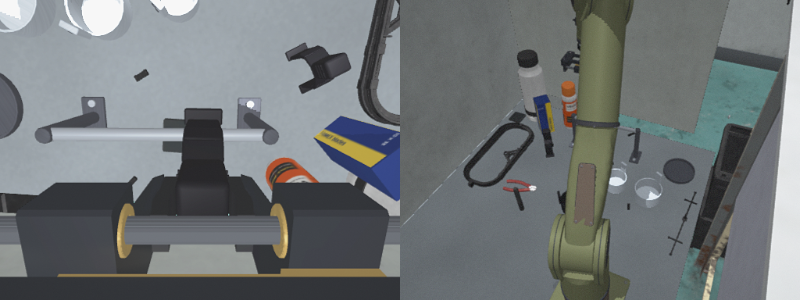

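The wrist view shows the held headband between the posts. Bar is at full-res row ~170 and the post tops are near (50,172) and (345,170). Next: check the bar position against this view.

```bash
python3 - <<'E'
from h import *
d=load('w4');g=d['img'].mean(2)
for u in (110,150,180,310): print(u,[int(x) for x in g[155:190,u]])
for u in (110,180,310): print(cast(d,(u,172),.15).round(4))
print(proj(d,[[.5868,.3258,.162],[.6054,.0581,.162],[.5965,.192,.15]]))
E
```

```text
110 [71, 70, 71, 69, 69, 70, 71, 88, 118, 148, 159, 166, 173, 176, 184, 189, 195, 201, 204, 194, 189, 185, 181, 176, 166, 157, 171, 171, 172, 172, 171, 170, 169, 169, 169]
150 [171, 170, 170, 170, 170, 169, 170, 168, 153, 140, 157, 166, 171, 177, 183, 192, 199, 207, 210, 202, 192, 186, 183, 179, 170, 163, 173, 173, 173, 174, 173, 173, 172, 172, 171]
180 [168, 168, 168, 167, 168, 169, 170, 170, 167, 139, 155, 164, 172, 175, 183, 190, 201, 211, 214, 208, 193, 188, 184, 179, 172, 163, 169, 168, 168, 167, 168, 167, 168, 168, 170]
310 [108, 109, 110, 110, 109, 109, 109, 110, 108, 118, 146, 159, 167, 173, 178, 186, 194, 205, 210, 206, 196, 190, 185, 182, 177, 169, 161, 170, 170, 167, 167, 167, 168, 168, 168]
[[0.604 0.107 0.15 ]]
[[0.5993 0.1737 0.15  ]]
[[0.5906 0.2975 0.15  ]]
[[342.93452805 172.85319693]
 [ 50.98797673 172.50609503]
 [199.23309958 170.44766088]]
```

Emit:
step_arm(
  motion="-0.3 -0.1 2 0 0 0 0;0 0 3.5 0 0 0 0;0 0 3.5 0 0 0 0;0 0 2 0 0 0 0;0 0 1 0 0 0 0;0 0 0 0 0 0 0;0 0 0 0 0 0 0",
)

```text
t: 6.62
ee_pos: [0.5962, 0.2468, 0.1809]
ee_rot: [[-0.997, -0.071, 0.002], [-0.071, 0.997, 0.001], [-0.002, 0.001, -1.0]]
force: [0.2, -0.4, -0.7]
opening: 0.0297
finger_force: 29.9
```

Emit:
step_arm(
  motion="0 0 0.4 0 0 0 0;0 0 0.2 0 0 0 0;0 0 0 0 0 0 0",
)

```text
t: 7.0
ee_pos: [0.5957, 0.2459, 0.1736]
ee_rot: [[-0.998, -0.07, -0.0], [-0.07, 0.998, -0.0], [0.0, -0.0, -1.0]]
force: [0.1, -0.5, -0.8]
opening: 0.0293
finger_force: 29.9
```

Emit:
step_arm(
  motion="0 0 0.1 0 0 0 0;0 0 0 0 0 0 0.5;0 0 0 0 0 0 0.6;0 0 0 0 0 0 0.6;0 0 -2 0 0 0 0.6;0 0 -4 0 0 0 0.6;0 0 -5 0 0 0 0.6;0 0 0 0 0 0 1",
)

```text
t: 8.0
ee_pos: [0.598, 0.2477, 0.2874]
ee_rot: [[-0.998, -0.07, 0.008], [-0.07, 0.998, 0.005], [-0.008, 0.004, -1.0]]
force: [0.2, 0.2, 0.6]
opening: 0.0607
finger_force: 0.0
```

```bash
python3 - <<'E'
from h import *
w=snap('wrist','w5');go([.494,.410,.17],121)
cv2.imwrite('pics/v5.png',w['img'][:,:,::-1])
E
```

```text
t8.1 at [0.5966 0.2467 0.2847] az 94.0 j7 55 shift cm [ 9.14 16.99 11.47]  then rotz -0.471 rad (-27.0 deg); shift in turned axes [ 0.39 19.29 11.47] level turn(tool xyz) [ 0.002  0.004 -0.   ]
```

View pics/v5.png

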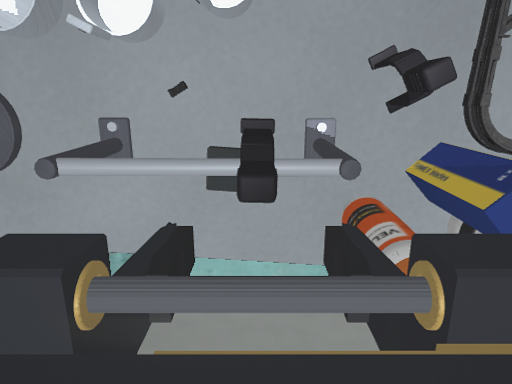

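Wrist view: headband one hangs over the bar at (257,165), square between the posts at (47,168) and (349,168). The next headband is at (415,78), and the carton's corner is near (440,143).

```bash
python3 - <<'E'
from h import *
d=load('w5')
print(cast(d,[(440,143),(405,172)],.17).round(3), 'boss',cast(d,[(443,58),(456,74),(428,92),(415,72)],.122).round(4))
print('feet',cast(d,[(368,64),(400,46),(388,112),(428,94)],.0).round(4), 'tray c approx')
go([.495,.411,.25],121)
E
```

```text
[[0.559 0.399 0.17 ]
 [0.586 0.374 0.17 ]] boss [[0.4866 0.4118 0.122 ]
 [0.4996 0.4268 0.122 ]
 [0.5174 0.404  0.122 ]
 [0.5005 0.3883 0.122 ]]
feet [[0.4837 0.3803 0.    ]
 [0.46   0.4169 0.    ]
 [0.5407 0.4156 0.    ]
 [0.5146 0.4634 0.    ]] tray c approx
t8.1 at [0.5966 0.2467 0.2847] az 94.0 j7 55 shift cm [ 9.   17.1   3.47]  then rotz -0.471 rad (-27.0 deg); shift in turned axes [ 0.25 19.32  3.47] level turn(tool xyz) [ 0.002  0.004 -0.   ]
```

Emit:
step_arm(
  motion="1.5 3.5 0 0 0 0 1;1.5 3.5 0 0 0 0 1;2 3.5 1 0 0 0 1;2 3.5 1.5 0 0 0 1;2 3.1 1 0 0 0 1;0 0 0 0 0 -0.157 1;0 0 0 0 0 -0.157 1;0 0 0 0 0 -0.157 1",
)

```text
t: 9.05
ee_pos: [0.4932, 0.4095, 0.246]
ee_rot: [[-0.854, -0.52, -0.002], [-0.52, 0.854, -0.002], [0.003, -0.001, -1.0]]
force: [0.7, -0.4, -0.4]
opening: 0.0881
finger_force: 0.0
```

Emit:
step_arm(
  motion="0 0 0 0 0 0 1;0 0 0 0 0 0 1",
)

```text
t: 9.3
ee_pos: [0.4937, 0.4099, 0.2469]
ee_rot: [[-0.858, -0.513, -0.001], [-0.513, 0.858, -0.001], [0.001, -0.0, -1.0]]
force: [0.5, 0.2, -0.1]
opening: 0.088
finger_force: 0.0
```

```bash
python3 - <<'E'
from h import *
d=snap('wrist','w6');go([.494,.410,.17],121);print(proj(d,[[.496,.41,.122]]))
i=d['img'][90:290,150:400,::-1];cv2.imwrite('pics/v6.png',cv2.resize(i,None,fx=3,fy=3,interpolation=cv2.INTER_CUBIC))
E
```

```text
t9.3 at [0.4938 0.41   0.2472] az 120.9 j7 60 shift cm [-0.03 -0.01  7.72]  then rotz -0.002 rad (-0.1 deg); shift in turned axes [-0.02 -0.01  7.72] level turn(tool xyz) [-0.    -0.001  0.   ]
[[256.80726174 176.88851486]]
```

View pics/v6.png

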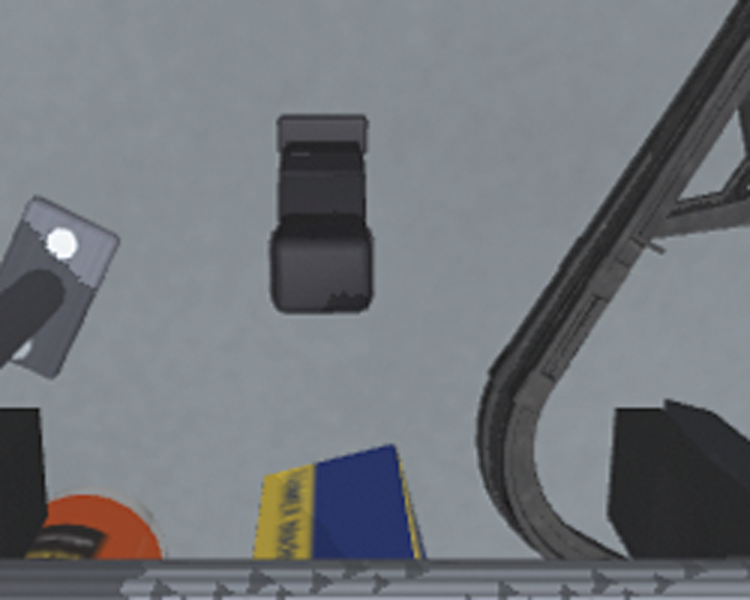

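The headband is squarely aligned, boss top centre at crop (322,270), full-res (257,180). The carton edge is at crop (395,445).

```bash
python3 - <<'E'
from h import *
d=load('w6');s=ctrl.observe();R=np.array(s['ee_rot'])
for uv,z in [((238.3,249.3),.17),((281.7,238.3),.17),((257.3,180),.122)]:
    p=cast(d,uv,z)[0];print(p.round(4),'tool cm',(R.T@(p-s['ee_pos'])*100).round(2))
E
```

```text
[0.5439 0.4219 0.17  ] tool cm [-4.92 -1.55  7.71]
[0.5186 0.4462 0.17  ] tool cm [-3.99  1.84  7.71]
[0.4982 0.4118 0.122 ] tool cm [-0.49 -0.07 12.52]
```

Emit:
step_arm(
  motion="0.1 0 4 0 0 0 1;0 0 4 0 0 0 1;0 0 4 0 0 0 1;0 0 2.1 0 0 0 1;0 0 0 0 0 0 1;0 0 0 0 0 0 0;0 0 0 0 0 0 0;0 0 0 0 0 0 0",
)

```text
t: 10.35
ee_pos: [0.4935, 0.4102, 0.1077]
ee_rot: [[-0.857, -0.515, 0.001], [-0.515, 0.857, 0.001], [-0.002, 0.0, -1.0]]
force: [-0.1, -0.3, -0.9]
opening: 0.0603
finger_force: 0.0
```

Emit:
step_arm(
  motion="0 0 0 0 0 0 0;0 0 0 0 0 0 0;0 0 0 0 0 0 0;0 0 0 0 0 0 0",
)

```text
t: 10.85
ee_pos: [0.4931, 0.4098, 0.1067]
ee_rot: [[-0.857, -0.515, -0.0], [-0.515, 0.857, 0.0], [0.0, 0.0, -1.0]]
force: [-0.6, 1.0, 0.8]
opening: 0.02
finger_force: 0.0
```

Emit:
step_arm(
  motion="0 0 0 0 0 0 1;0 0 0 0 0 0 1;0 0 0 0 0 0 1;0 0 0 0 0 0 1;0 0 -5 0 0 0 1;0 0 -5 0 0 0 1;0 0 -3 0 0 0 1;0 0 0 0 0 0 1",
)

```text
t: 11.85
ee_pos: [0.4941, 0.4112, 0.2394]
ee_rot: [[-0.857, -0.515, 0.004], [-0.515, 0.857, 0.004], [-0.005, 0.001, -1.0]]
force: [0.2, 0.5, -0.2]
opening: 0.0882
finger_force: 0.0
```

```bash
python3 - <<'E'
from h import *
d=snap('wrist','w7');go([.4982,.4118,.17],121);print(proj(d,[[.4982,.4118,.122]]))
i=d['img'][90:290,150:400,::-1];cv2.imwrite('pics/v7.png',cv2.resize(i,None,fx=3,fy=3,interpolation=cv2.INTER_CUBIC))
E
```

```text
t11.9 at [0.4933 0.41   0.2374] az 121.0 j7 59 shift cm [-0.5  -0.09  6.74]  then rotz 0.000 rad (0.0 deg); shift in turned axes [-0.51 -0.09  6.74] level turn(tool xyz) [0.    0.002 0.   ]
[[255.9633617  179.89178312]]
```

View pics/v7.png

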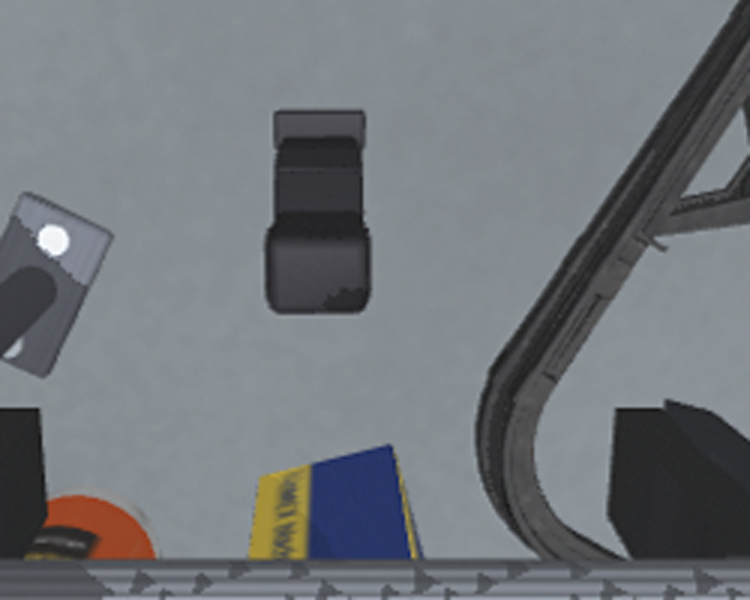

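The headband has not moved: the fingers closed above the useful boss height. I'll go deeper, set back slightly to clear the carton.

Emit:
step_arm(
  motion="0.2 0 4 0 0 0 1;0 0 4 0 0 0 1;0 0 4 0 0 0 1;0 0 2.5 0 0 0 1;0 0 0 0 0 0 1;0 0 0 0 0 0 0;0 0 0 0 0 0 0;0 0 0 0 0 0 0",
)

```text
t: 12.9
ee_pos: [0.4918, 0.4091, 0.0927]
ee_rot: [[-0.857, -0.515, 0.001], [-0.515, 0.857, 0.001], [-0.002, 0.0, -1.0]]
force: [-0.4, -0.0, -0.5]
opening: 0.0605
finger_force: 0.0
```

Emit:
step_arm(
  motion="0 0 0 0 0 0 0;0 0 0 0 0 0 0;0 0 0 0 0 0 0",
)

```text
t: 13.28
ee_pos: [0.4914, 0.4087, 0.0918]
ee_rot: [[-0.857, -0.515, 0.0], [-0.515, 0.857, 0.0], [-0.0, -0.0, -1.0]]
force: [-0.1, 0.1, 0.0]
opening: 0.0303
finger_force: 0.0
```

Emit:
step_arm(
  motion="0 0 0 0 0 0 0;0 0 0 0 0 0 0;0 0 -4 0 0 0 0;0 0 -5 0 0 0 0;0 0 -6 0 0 0 0;0 0 -6 0 0 0 0;0 0 0 0 0 0 0",
)

```text
t: 14.15
ee_pos: [0.4929, 0.4114, 0.3072]
ee_rot: [[-0.857, -0.515, 0.007], [-0.515, 0.857, 0.008], [-0.01, 0.003, -1.0]]
force: [0.6, -0.2, -0.5]
opening: 0.0297
finger_force: 30.0
```

```bash
python3 - <<'E'
from h import *
go([.595,.137,.305],94)
E
```

```text
t14.2 at [0.4929 0.4114 0.3072] az 121.0 j7 61 shift cm [  5.38 -28.78   0.07]  then rotz 0.471 rad (27.0 deg); shift in turned axes [ -8.27 -28.09   0.22] level turn(tool xyz) [0.003 0.01  0.   ]
```

Emit:
step_arm(
  motion="0.5 -2 -4 0 0 0 0;1 -5.5 0 0 0 0 0;1 -5.5 0 0 0 0 0;1 -5.5 0 0 0 0 0;1 -5.5 0 0 0 0 0;0.9 -4.8 0 0 0 0.157 0;0 0 0 0 0 0.157 0;0 0 0 0 0 0.157 0",
)

```text
t: 15.15
ee_pos: [0.5929, 0.1327, 0.3399]
ee_rot: [[-0.998, -0.063, -0.003], [-0.063, 0.998, -0.001], [0.003, -0.001, -1.0]]
force: [0.2, 0.1, -1.1]
opening: 0.0293
finger_force: 30.0
```

Emit:
step_arm(
  motion="0 0 0 0 0 0 0;0 0 0 0 0 0 0",
)

```text
t: 15.4
ee_pos: [0.593, 0.1341, 0.3409]
ee_rot: [[-0.997, -0.073, -0.001], [-0.073, 0.997, -0.0], [0.001, -0.0, -1.0]]
force: [0.8, 0.0, -1.4]
opening: 0.0296
finger_force: 30.0
```

```bash
python3 - <<'E'
from h import *
d=snap('wrist','w8');go([.595,.137,.182],94);print(proj(d,[[.602,.137,.158]]))
cv2.imwrite('pics/v8.png',cv2.resize(d['img'][:250,:,::-1],None,fx=1.5,fy=1.5))
E
```

```text
t15.4 at [0.5931 0.1341 0.3411] az 94.2 j7 66 shift cm [-0.23  0.27 15.91]  then rotz 0.003 rad (0.2 deg); shift in turned axes [-0.21  0.27 15.91] level turn(tool xyz) [-0.    -0.001  0.   ]
[[260.06266108 171.58754352]]
```

View pics/v8.png

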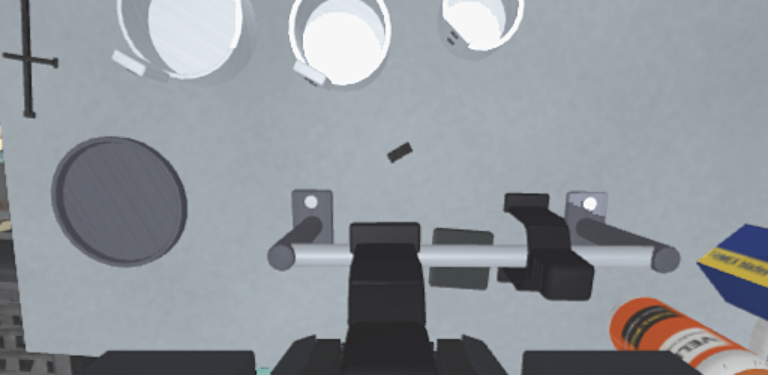

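The held headband sits over the bar at view (386,255). The first hangs at (555,265), the tray is at (120,200), and the gap is clear. Lowering now.

Emit:
step_arm(
  motion="-0.2 0.2 4 0 0 0 0;0 0 4 0 0 0 0;0 0 4 0 0 0 0;0 0 2.5 0 0 0 0;0 0 1 0 0 0 0;0 0 0.5 0 0 0 0;0 0 0 0 0 0 0;0 0 0 0 0 0 0",
)

```text
t: 16.45
ee_pos: [0.596, 0.1365, 0.1827]
ee_rot: [[-0.998, -0.07, 0.002], [-0.07, 0.998, 0.001], [-0.002, 0.0, -1.0]]
force: [-0.1, -1.7, -0.9]
opening: 0.0296
finger_force: 30.0
```

Emit:
step_arm(
  motion="0 0 0 0 0 0 0.5;0 0 0 0 0 0 0.6;0 0 0 0 0 0 0.6;0 0 -2 0 0 0 0.6;0 0 -4 0 0 0 0.6;0 0 -6 0 0 0 0.6;0 0 -3 0 0 0 1;0 0 0 0 0 0 1",
)

```text
t: 17.45
ee_pos: [0.5966, 0.1369, 0.3344]
ee_rot: [[-0.998, -0.07, 0.006], [-0.07, 0.998, 0.002], [-0.006, 0.001, -1.0]]
force: [-0.4, 0.3, -0.9]
opening: 0.0706
finger_force: 0.0
```

```bash
python3 - <<'E'
from h import *
d=snap('wrist','w9');go([.48,.05,.36],94)
cv2.imwrite('pics/v9.png',cv2.resize(d['img'][:250,:,::-1],None,fx=1.5,fy=1.5))
# silver blobs & tray
im=d['img'].astype(int)
g=cv2.cvtColor(d['img'],cv2.COLOR_RGB2GRAY)
m=((g<110)&(g>50)).astype(np.uint8);n,l,st,ce=cv2.connectedComponentsWithStats(m)
for i in range(1,n):
    if st[i,4]>300: print(st[i],ce[i].round(1),cast(d,ce[i],.016).round(4))
E
```

```text
t17.5 at [0.5955 0.1363 0.3322] az 94.0 j7 65 shift cm [12.12 -7.8  -2.8 ]  then rotz 0.000 rad (0.0 deg); shift in turned axes [12.13 -7.8  -2.78] level turn(tool xyz) [ 0.     0.002 -0.   ]
[  28   87   93   89 6461] [ 73.8 130.6] [[ 0.5952 -0.1252  0.016 ]]
[ 174  123   46   55 1276] [199.3 147.9] [[0.6077 0.0531 0.016 ]]
[240 122  33  78 349] [254.2 140.2] [[0.5913 0.1313 0.016 ]]
[ 375  123   80   55 1301] [409.6 153.5] [[0.5951 0.3566 0.016 ]]
[479 145  33  26 518] [499. 157.] [[0.5913 0.4867 0.016 ]]
[287 148  41  12 409] [306.1 154.4] [[0.6067 0.2074 0.016 ]]
[  0 172  21  62 491] [  3.9 207.4] [[ 0.718  -0.2387  0.016 ]]
[284 174  41  16 589] [304.3 181.3] [[0.6467 0.2089 0.016 ]]
[   54   195   458   160 22505] [285.9 294.2] [[0.8368 0.1988 0.016 ]]
[   0  269   49   86 3562] [ 20.5 314. ] [[ 0.9035 -0.2352  0.016 ]]
```

View pics/v9.png

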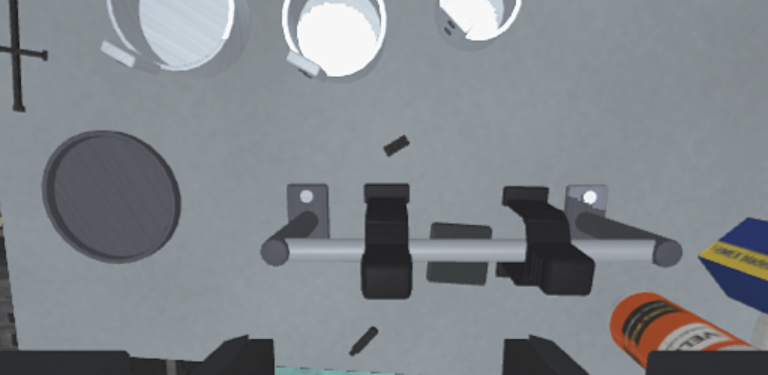

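Both headbands hang square on the bar, at view (386,245) and (550,245), and the tray is at (111,197). Next I'll go over the cups.

Emit:
step_arm(
  motion="3 -1.5 -2 0 0 0 1;4 -2.5 -2 0 0 0 1;4 -2.5 -2 0 0 0 1;3 -1.3 -1 0 0 0 1;0 0 0 0 0 0 1;0 0 0 0 0 0 1",
)

```text
t: 18.25
ee_pos: [0.4612, 0.0488, 0.4006]
ee_rot: [[-0.998, -0.07, -0.002], [-0.07, 0.998, 0.0], [0.002, 0.0, -1.0]]
force: [0.6, 0.0, 0.2]
opening: 0.0879
finger_force: 0.0
```

```bash
cat > cups.py <<'E'
from h import *
def circ(P):
    A=np.c_[2*P,np.ones(len(P))];x=np.linalg.lstsq(A,(P**2).sum(1),rcond=None)[0]
    return x[:2],np.sqrt(x[2]+x[:2]@x[:2])
def measure(d,c0,Rr,z=.052):
    """edge pixels (Canny) cast on rim plane; keep those near a circle radius Rr, refit; lug from edges at plane .096"""
    g=cv2.cvtColor(d['img'],cv2.COLOR_RGB2GRAY);e=cv2.Canny(g,40,110)
    v,u=np.nonzero(e);P=cast(d,np.c_[u,v],z)[:,:2];c=np.array(c0,float)
    for tol in (.02,.012,.006,.004,.003,.003):
        r=np.linalg.norm(P-c,axis=1);k=abs(r-Rr)<tol
        Q=P[k];q=Q-c;n=q/np.linalg.norm(q,axis=1)[:,None]
        c=c+np.linalg.lstsq(n,r[k]-Rr,rcond=None)[0]
    cc,rr=circ(Q);return c,k.sum(),cc,rr
E
python3 - <<'E'
from cups import *
d=snap('wrist','w10');go([.48,.05,.36],94);t=load('top0')
for n,c,R in [('a',(.432,-.051),.051),('b',(.438,.079),.042),('c',(.408,.194),.033)]:
    for D in (d,t):
        for r in (R,R-.004): o=measure(D,c,r);print(n,r,o[0].round(4),o[1],o[2].round(4),o[3].round(4))
d9=load('w9')
for D in (d9,t):
    for r,z in ((.063,.016),(.058,.016)): o=measure(D,(.592,-.123),r,z);print('tray',o[0].round(4),o[1],o[2].round(4),o[3].round(4))
E
```

```text
t18.3 at [0.4614 0.049  0.4006] az 94.1 j7 74 shift cm [-1.87 -0.04  4.05]  then rotz 0.001 rad (0.1 deg); shift in turned axes [-1.86 -0.03  4.06] level turn(tool xyz) [ 0.001 -0.002 -0.   ]
a 0.051 [ 0.4337 -0.0475] 273 [ 0.4334 -0.0476] 0.0502
a 0.047 [ 0.433  -0.0496] 281 [ 0.433  -0.0496] 0.0473
a 0.051 [ 0.4322 -0.0492] 103 [ 0.4323 -0.0493] 0.0516
a 0.047 [ 0.4329 -0.0459] 81 [ 0.4328 -0.0459] 0.0479
b 0.042 [0.4383 0.0822] 249 [0.4382 0.0823] 0.0416
b 0.038000000000000006 [0.4384 0.0826] 228 [0.4384 0.0826] 0.0382
b 0.042 [0.4366 0.0818] 97 [0.4368 0.0817] 0.043
b 0.038000000000000006 [0.4415 0.0841] 55 [0.4414 0.084 ] 0.0386
c 0.033 [0.4127 0.1973] 199 [0.4125 0.1975] 0.0326
c 0.029 [0.4109 0.1973] 132 [0.411  0.1972] 0.0294
c 0.033 [0.4115 0.1969] 72 [0.4116 0.1969] 0.0333
c 0.029 [0.4075 0.1934] 53 [0.4076 0.1935] 0.0294
tray [ 0.5976 -0.1246] 427 [ 0.5977 -0.1245] 0.0633
tray [ 0.5959 -0.1217] 311 [ 0.5958 -0.1219] 0.0572
tray [ 0.5964 -0.1268] 141 [ 0.5965 -0.1268] 0.0633
tray [ 0.5917 -0.1231] 77 [ 0.5924 -0.1231] 0.0592
```

```bash
python3 - <<'E'
from cups import *
d=load('w10');T=[];S=2.0
for n,c,R in [('a',(.4337,-.048),.0515),('b',(.438,.0823),.0425),('c',(.412,.1973),.0335)]:
    N=264;j,i=np.meshgrid(np.arange(N),np.arange(N))
    X=c[0]+(N/2-i)/S/1000;Y=c[1]+(N/2-j)/S/1000
    uv=proj(d,np.c_[X.ravel(),Y.ravel(),np.full(N*N,.096)]).astype(np.float32).reshape(N,N,2)
    w=cv2.remap(d['img'],uv[...,0],uv[...,1],cv2.INTER_CUBIC)[:,:,::-1].copy()
    w=cv2.resize(w,(264,264))
    for az in range(-90,91,30):
        a=np.radians(az)
        for r,col in ((R,(0,0,255)),(R-.0045,(0,200,0)),(R+.0045,(0,200,0))):
            cv2.circle(w,(int(N/2-np.sin(a)*r*1000*S),int(N/2-np.cos(a)*r*1000*S)),1,col,-1)
    T.append(w)
cv2.imwrite('pics/v10.png',cv2.resize(np.hstack(T),(798,266)))
E
```

```text
(no output)
```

View pics/v10.png

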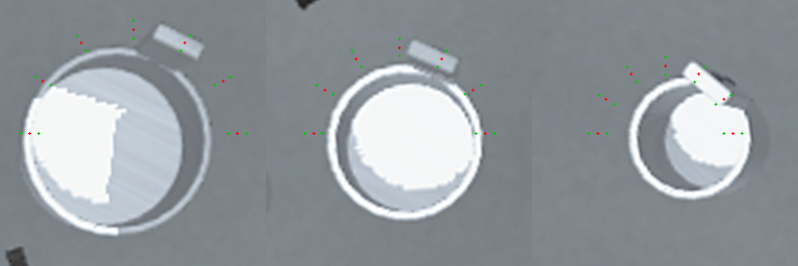

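Rectified view at lug-top height (mm from cup centre, x/y): lug a at (+45,-22), azimuth -25.5°. Lug b at (+37,-17), azimuth -24°. Lug c at (+25,-21), azimuth -39.5°. All three radii match the given ones within 1.5 mm. First I turn to a's azimuth.

Emit:
step_arm(
  motion="0 0 0 0 0 0.186 0.5;0 0 0 0 0 0.186 0.5;0 0 0 0 0 0.186 0.5;0 0 0 0 0 0.186 0.5;0 0 0 0 0 0.186 0.5;0 0 0 0 0 0.186 0.5;0 0 0 0 0 0.186 0.5;0 0 0 0 0 0.186 0.5",
)

```text
t: 19.3
ee_pos: [0.4617, 0.0494, 0.4005]
ee_rot: [[-0.148, 0.989, -0.002], [0.989, 0.148, -0.0], [0.0, -0.002, -1.0]]
force: [-0.1, -0.5, 0.3]
opening: 0.0442
finger_force: 0.0
```

Emit:
step_arm(
  motion="0 0 0 0 0 0.15 0.5;0 0 0 0 0 0.15 0.5;0 0 0 0 0 0.15 0.5;0 0 0 0 0 0.15 0.5;0 0 0 0 0 0 0.5;0 0 0 0 0 0 0.5",
)

```text
t: 20.05
ee_pos: [0.4613, 0.049, 0.4011]
ee_rot: [[0.429, 0.903, -0.001], [0.903, -0.429, -0.0], [-0.001, -0.001, -1.0]]
force: [0.4, -0.1, -0.0]
opening: 0.0438
finger_force: 0.0
```

```bash
python3 - <<'E'
from h import *
go([.479,-.0703,.13],-25.5)
E
```

```text
t20.1 at [0.4613 0.049  0.4011] az -25.4 j7 -37 shift cm [-10.01   6.74  27.11]  then rotz 0.001 rad (0.1 deg); shift in turned axes [-10.01   6.73  27.11] level turn(tool xyz) [-0.001  0.001 -0.   ]
```

Emit:
step_arm(
  motion="-3.3 2.2 4 0 0 0 0.5;-3.3 2.2 4 0 0 0 0.5;-3.4 2.3 4 0 0 0 0.5;0 0 4 0 0 0 0.5;0 0 4 0 0 0 0.5;0 0 4 0 0 0 0.5;0 0 0 0 0 0 0.5;0 0 0 0 0 0 0.5",
)

```text
t: 21.05
ee_pos: [0.4793, -0.0706, 0.1627]
ee_rot: [[0.432, 0.902, 0.002], [0.902, -0.432, 0.0], [0.001, 0.001, -1.0]]
force: [1.4, -0.1, -0.5]
opening: 0.0441
finger_force: 0.0
```

```bash
python3 - <<'E'
from cups import *
d=snap('wrist','w11');go([.479,-.0703,.058],-25.5)
for r in (.051,.047): print(measure(d,(.4337,-.048),r))
p=np.array([.4337,-.048]);a=np.radians(-25.5);u=np.array([np.cos(a),np.sin(a)]);t=np.array([-u[1],u[0]])
c=np.array([.479,-.0703]);Q=[c+s*.013*t+q*.0045*u for s,q in((1,1),(1,-1),(-1,-1),(-1,1))]
uv=proj(d,np.c_[Q,np.full(4,.096)]);print(uv.round(1))
g=cv2.cvtColor(d['img'],cv2.COLOR_RGB2GRAY);x,y=uv.mean(0).astype(int);print(g[max(y-24,0):y+26:3,x-45:x+46:5])
E
```

```text
t21.1 at [ 0.4796 -0.0706  0.1631] az -25.6 j7 -22 shift cm [-1.000e-02 -9.000e-02  1.051e+01]  then rotz -0.001 rad (-0.1 deg); shift in turned axes [ 0.   -0.06 10.51] level turn(tool xyz) [ 0.003 -0.001 -0.   ]
(array([ 0.43238255, -0.04891368]), np.int64(515), array([ 0.43259044, -0.04849995]), np.float64(0.05009562809792196))
(array([ 0.43270783, -0.04816313]), np.int64(511), array([ 0.43267778, -0.04819292]), np.float64(0.04721657077376692))
[[264.8 176.8]
 [252.1 176.8]
 [252.4 211.7]
 [264.8 211.6]]
[[194 201 200 197 198 200 195 198 154 132 133 137 133 136 134 135 135 135
  135]
 [194 199 200 197 197 200 195 199 147 132 131 137 134 136 136 135 135 136
  136]
 [194 199 199 197 195 201 194 198 144 144 135 136 135 136 136 136 136 136
  135]
 [194 199 199 195 196 200 193 198 161 194 200 135 134 136 136 136 135 135
  134]
 [195 199 198 195 194 199 193 198 145 197 194 134 134 135 136 135 133 134
  134]
 [195 198 197 195 195 197 192 198 148 195 195 137 134 135 135 134 136 136
  135]
 [194 196 197 195 194 197 192 201 146 200 193 137 135 135 136 134 135 136
  136]
 [195 197 197 194 194 196 192 140 148 192 193 137 136 135 136 135 135 135
  136]
 [194 196 195 193 193 197 191 127 157 191 187 136 134 134 135 135 134 134
  136]
 [194 195 195 192 193 195 186 127 156 192 186 135 133 134 134 135 135 134
  134]
 [195 194 194 191 193 198 125 124 153 192 187 133 134 135 134 135 136 136
  134]
 [193 193 194 192 191 153 129 140 153 186 186 134 134 136 134 134 133 134
  134]
 [195 192 194 191 183 128 128 187 141 185 182 134 134 137 134 134 134 133
  134]
 [193 190 195 185 132 129 125 188 130 185 175 136 134 136 136 134 134 135
  136]
 [195 189 127 130 129 127 171 142 134 134 135 136 136 134 136 135 134 136
  135]
 [130 131 128 129 131 125 191 135 136 135 134 135 135 135 136 133 134 136
  135]
 [132 130 132 129 127 185 138 134 135 136 135 135 136 133 134 134 135 135
  135]]
```

The lug top shows at columns 252–265 and rows 177–213, exactly as predicted. Descending to pinch.

Emit:
step_arm(
  motion="0 0 3.5 0 0 0 0.5;0 0 3.5 0 0 0 0.5;0 0 2.5 0 0 0 0.5;0 0 1 0 0 0 0.5;0 0 0 0 0 0 0.5;0 0 0 0 0 0 0;0 0 0 0 0 0 0;0 0 0 0 0 0 0",
)

```text
t: 22.1
ee_pos: [0.4787, -0.0706, 0.0572]
ee_rot: [[0.432, 0.902, 0.001], [0.902, -0.432, -0.0], [0.0, 0.001, -1.0]]
force: [0.9, 1.1, 1.0]
opening: 0.0167
finger_force: 0.0
```

Emit:
step_arm(
  motion="0 0 0 0 0 0 0;0 0 0 0 0 0 0;0 0 0 0 0 0 0;0 0 -3 0 0 0 0;0 0 -4 0 0 0 0;0 0 -5 0 0 0 0;0 0 -5 0 0 0 0;0 0 0 0 0 0 0",
)

```text
t: 23.1
ee_pos: [0.4804, -0.0708, 0.2296]
ee_rot: [[0.433, 0.902, 0.007], [0.902, -0.433, -0.0], [0.003, 0.006, -1.0]]
force: [0.2, -0.6, -1.8]
opening: 0.0087
finger_force: 30.0
```

```bash
python3 - <<'E'
from cups import *
go([.597+.0515,-.1255,.25],0)
d=snap('wrist','w12');s=ctrl.observe()
R=np.array(s['ee_rot']);c=np.array(s['ee_pos'])-.0515*R[:,1];z=s['ee_pos'][2]-.058+.052
for r in (.051,.047): o=measure(d,c[:2],r,z);print(o[0],o[1],o[3],'tool',(R.T@(np.array([*o[0],z])-s['ee_pos'])).round(4))
E
```

```text
t23.1 at [ 0.4804 -0.0708  0.2296] az -25.6 j7 -22 shift cm [ 2.34 17.54 -1.92]  then rotz -0.447 rad (-25.6 deg); shift in turned axes [-5.47 16.81 -2.04] level turn(tool xyz) [ 0.006 -0.003  0.   ]
[ 0.43214837 -0.05001332] 932 0.050778375010845964 tool [-0.0017 -0.051   0.0059]
[ 0.43412392 -0.04558932] 898 0.04746533266236166 tool [ 0.0032 -0.0511  0.0059]
```

Emit:
step_arm(
  motion="0.5 3.5 -1 0 0 0 0;0.5 4.5 -1 0 0 0 0;0.6 4.5 0 0 0 0 0;0.7 5 0 0 0 0 0;0 0 0 0 0 -0.149 0;0 0 0 0 0 -0.149 0;0 0 0 0 0 -0.149 0;0 0 0 0 0 0 0",
)

```text
t: 24.15
ee_pos: [0.6447, -0.1253, 0.2439]
ee_rot: [[0.002, 1.0, -0.005], [1.0, -0.002, 0.001], [0.001, -0.005, -1.0]]
force: [0.5, -0.8, -2.6]
opening: 0.0088
finger_force: 30.0
```

Emit:
step_arm(
  motion="0 0 0 0 0 0 0;0 0 0 0 0 0 0",
)

```text
t: 24.4
ee_pos: [0.6458, -0.1253, 0.2461]
ee_rot: [[0.001, 1.0, -0.001], [1.0, -0.001, 0.0], [0.0, -0.001, -1.0]]
force: [0.7, -0.2, -0.7]
opening: 0.0087
finger_force: 30.0
```

```bash
python3 - <<'E'
from cups import *
go([.597+.0515,-.1255,.063],0)
d=snap('wrist','w12');s=ctrl.observe()
R=np.array(s['ee_rot']);c=np.array(s['ee_pos'])-.0515*R[:,1];z=s['ee_pos'][2]-.058+.052
for r in (.051,.047): o=measure(d,c[:2],r,z);print(o[0],o[1],o[3],'tool',(R.T@(np.array([*o[0],z])-s['ee_pos'])).round(4))
E
```

```text
t24.4 at [ 0.6458 -0.1253  0.2461] az -0.1 j7 3 shift cm [-0.02  0.28 18.31]  then rotz -0.001 rad (-0.1 deg); shift in turned axes [-0.02  0.27 18.31] level turn(tool xyz) [-0.001 -0.    -0.   ]
[ 0.59433553 -0.12718099] 912 0.05069231866601016 tool [-0.0019 -0.0516  0.006 ]
[ 0.59440329 -0.1223797 ] 923 0.047369871673449006 tool [ 0.0029 -0.0515  0.006 ]
```

Emit:
step_arm(
  motion="0 0.3 4 0 0 0 0;0 0 4 0 0 0 0;0 0 4 0 0 0 0;0 0 3 0 0 0 0;0 0 2 0 0 0 0;0 0 1 0 0 0 0;0 0 0.2 0 0 0 0;0 0 0 0 0 0 0",
)

```text
t: 25.45
ee_pos: [0.6499, -0.1256, 0.0657]
ee_rot: [[0.0, 1.0, 0.002], [1.0, -0.0, -0.0], [-0.0, 0.002, -1.0]]
force: [-0.1, 0.4, -0.5]
opening: 0.0087
finger_force: 30.0
```

Emit:
step_arm(
  motion="0 0 0.2 0 0 0 0;0 0 0 0 0 0 0",
)

```text
t: 25.7
ee_pos: [0.6493, -0.1255, 0.0631]
ee_rot: [[0.0, 1.0, 0.001], [1.0, -0.0, -0.0], [-0.0, 0.001, -1.0]]
force: [0.2, 0.0, -2.7]
opening: 0.0086
finger_force: 30.0
```

Emit:
step_arm(
  motion="0 0 0.15 0 0 0 0;0 0 0 0 0 0 0.3;0 0 0 0 0 0 0.4;0 0 0 0 0 0 0.4;0 0 -4 0 0 0 0.4;0 0 -5 0 0 0 0.4;0 0 -5 0 0 0 0.5;0 0 -5 0 0 0 0.5",
)

```text
t: 26.7
ee_pos: [0.6489, -0.1254, 0.253]
ee_rot: [[-0.0, 1.0, 0.0], [1.0, 0.0, 0.0], [0.0, 0.0, -1.0]]
force: [0.5, 0.1, 0.5]
opening: 0.0442
finger_force: 0.0
```

```bash
python3 - <<'E'
from cups import *
d=snap('wrist','w13')
for r in (.051,.047): o=measure(d,(.597,-.1255),r,.056);print('a',o[0].round(4),o[1],o[3])
for r,z in ((.063,.016),(.058,.016)): o=measure(d,(.597,-.1255),r,z);print('tray',o[0].round(4),o[1],o[3])
for r in (.042,.038): o=measure(d,(.438,.0823),r);print('b',o[0].round(4),o[1],o[3])
go([.4755,.0654,.16],-24)
E
```

```text
a [ 0.6005 -0.1304] 516 0.050813607890048865
a [ 0.6    -0.1317] 459 0.047701916521330684
tray [ 0.5985 -0.1293] 445 0.06332732528086646
tray [ 0.5947 -0.1358] 392 0.057868650592263815
b [0.438  0.0823] 0 0.0
b [0.438  0.0823] 0 0.0
t26.8 at [ 0.6529 -0.126   0.2606] az -0.0 j7 3 shift cm [ 19.15 -17.88   9.8 ]  then rotz 0.418 rad (24.0 deg); shift in turned axes [ 10.27 -23.99  10.06] level turn(tool xyz) [0.013 0.002 0.   ]
```

Emit:
step_arm(
  motion="4 -3.5 0 0 0 0 0.5;4 -3.6 0 0 0 0 0.5;4 -3.6 0 0 0 0 0.5;4 -3.6 0 0 0 0 0.5;3.1 -3.6 0 0 0 0 0.5;0 0 3 0 0 0.14 0.5;0 0 3 0 0 0.14 0.5;0 0 3 0 0 0.138 0.5",
)

```text
t: 27.75
ee_pos: [0.4703, 0.0657, 0.1606]
ee_rot: [[0.41, 0.912, 0.001], [0.912, -0.41, 0.0], [0.001, 0.001, -1.0]]
force: [0.5, -0.1, -1.3]
opening: 0.0439
finger_force: 0.0
```

Emit:
step_arm(
  motion="0 0 0 0 0 0 0.5;0 0 0 0 0 0 0.5",
)

```text
t: 28.0
ee_pos: [0.4706, 0.0657, 0.162]
ee_rot: [[0.404, 0.915, 0.001], [0.915, -0.404, 0.0], [0.001, 0.001, -1.0]]
force: [0.4, 0.3, 0.3]
opening: 0.0439
finger_force: 0.0
```

```bash
cat > lug.py <<'E'
from cups import *
def lug(d,c,az,tag):
    a=np.radians(az);u=np.array([np.cos(a),np.sin(a)]);t=np.array([-u[1],u[0]])
    g=cv2.cvtColor(d['img'],cv2.COLOR_RGB2GRAY).astype(np.float32)
    s=lambda r,q:cv2.remap(g,*[proj(d,np.c_[np.add.outer(r,0*q).ravel()[:,None]*u+np.add.outer(0*r,q).ravel()[:,None]*t+np.array(c),np.full(r.size*q.size,.096)]).astype(np.float32)[:,i].reshape(r.size,q.size) for i in (0,1)],cv2.INTER_LINEAR)
    r=np.arange(-14,15,1.)/1e3;q=np.arange(-22,23,2.)/1e3
    print('radial',s(r,np.array([-.004,.0,.004])).mean(1).astype(int));print('tang',s(np.array([-.002,0,.002]),q).mean(0).astype(int))
E
python3 - <<'E'
from lug import *
d=snap('wrist','w14');lug(d,(.4755,.0654),-24,'b')
for r in (.042,.038): o=measure(d,(.438,.0823),r);print('b',o[0].round(4),o[1],o[3])
go([.4755,.0654,.058],-24)
E
```

```text
radial [211 198 154 141 136 122 128 141 157 158 149 167 180 184 187 188 188 179
 157 119 126 129 129 129 129 129 129 129 129]
tang [126 125 125 127 127 122 179 179 179 181 184 184 186 189 189 189 190 192
 152 125 125 125 128]
b [0.4364 0.0825] 440 0.0413367169150211
b [0.4364 0.0821] 481 0.03848478816574044
t28.1 at [0.4709 0.0657 0.1623] az -23.8 j7 -36 shift cm [ 0.14  0.41 10.43]  then rotz 0.003 rad (0.2 deg); shift in turned axes [ 0.16  0.43 10.43] level turn(tool xyz) [ 0.002 -0.001 -0.   ]
```

Emit:
step_arm(
  motion="0.3 0.4 3.5 0 0 0 0.5;0 0 3.5 0 0 0 0.5;0 0 2.5 0 0 0 0.5;0 0 0.9 0 0 0 0.5;0 0 0 0 0 0 0.5;0 0 0 0 0 0 0;0 0 0 0 0 0 0;0 0 0 0 0 0 0",
)

```text
t: 29.05
ee_pos: [0.4753, 0.0668, 0.0577]
ee_rot: [[0.406, 0.914, 0.001], [0.914, -0.406, 0.0], [0.001, 0.001, -1.0]]
force: [0.3, -0.2, 0.3]
opening: 0.0162
finger_force: 0.0
```

Emit:
step_arm(
  motion="0 0 0 0 0 0 0;0 0 0 0 0 0 0;0 0 0 0 0 0 0;0 0 -3 0 0 0 0;0 0 -5 0 0 0 0;0 0 -5 0 0 0 0;0 0 -5 0 0 0 0;0 0 0 0 0 0 0",
)

```text
t: 30.05
ee_pos: [0.4769, 0.067, 0.2401]
ee_rot: [[0.406, 0.914, 0.007], [0.914, -0.406, 0.002], [0.004, 0.006, -1.0]]
force: [0.2, 0.2, -1.7]
opening: 0.0081
finger_force: 30.0
```

```bash
python3 - <<'E'
from cups import *
go([.594,-.083,.25],90)
E
```

```text
t30.1 at [0.4769 0.067  0.2401] az -24.0 j7 -36 shift cm [-8.95 16.8  -0.94]  then rotz 1.153 rad (66.0 deg); shift in turned axes [11.71 15.   -0.99] level turn(tool xyz) [ 0.006 -0.004  0.   ]
```

Emit:
step_arm(
  motion="0 0 -1 0 0 -0.181 0;0 0 -1 0 0 -0.181 0;0 0 -1 0 0 -0.181 0;0 0 0 0 0 -0.181 0;0 0 0 0 0 -0.181 0;0 0 0 0 0 -0.181 0;0 0 0 0 0 -0.181 0;0 0 0 0 0 -0.181 0",
)

```text
t: 31.05
ee_pos: [0.4736, 0.0665, 0.2654]
ee_rot: [[-0.861, 0.509, -0.004], [0.509, 0.861, -0.0], [0.003, -0.002, -1.0]]
force: [-0.3, -0.7, -1.2]
opening: 0.0087
finger_force: 30.0
```

Emit:
step_arm(
  motion="0 0 0 0 0 -0.181 0;0 0 0 0 0 -0.181 0;0 0 0 0 0 -0.181 0;0 0 0 0 0 0 0;0 0 0 0 0 0 0",
)

```text
t: 31.68
ee_pos: [0.4743, 0.0665, 0.2663]
ee_rot: [[-1.0, 0.001, -0.002], [0.001, 1.0, 0.0], [0.002, 0.0, -1.0]]
force: [-0.1, 0.4, -1.6]
opening: 0.009
finger_force: 30.0
```

```bash
python3 - <<'E'
from cups import *
go([.597,-.083,.27],90)
d=snap('wrist','w15');s=ctrl.observe()
R=np.array(s['ee_rot']);c=np.array(s['ee_pos'])-.0425*R[:,1];z=s['ee_pos'][2]-.0577+.052
for r in (.042,.038): o=measure(d,c[:2],r,z);print(o[0],o[1],o[3],'tool',(R.T@(np.array([*o[0],z])-s['ee_pos'])).round(4))
for r in (.051,.047): o=measure(d,(.597,-.1255),r,.056);print('a',o[0].round(4),o[1],o[3])
E
```

```text
t31.7 at [0.4743 0.0665 0.2663] az 90.0 j7 56 shift cm [-12.28 -14.94  -0.39]  then rotz -0.001 rad (-0.0 deg); shift in turned axes [-12.27 -14.95  -0.37] level turn(tool xyz) [ 0.    -0.002 -0.   ]
[0.47831168 0.0244994 ] 714 0.041876328932810944 tool [-0.0038 -0.0421  0.0057]
[0.4735882  0.02509784] 671 0.038327751129754103 tool [ 0.0009 -0.0415  0.0057]
a [ 0.5976 -0.1306] 164 0.05080866383635795
a [ 0.5958 -0.1343] 165 0.04680048656151426
```

```bash
python3 - <<'E'
from cups import *
t=snap('top','t16');s=snap('scene','s16')
for D,n in((t,'top'),(s,'scene')):
    for r in (.051,.047): o=measure(D,(.5975,-.1265),r,.056);print(n,'a',o[0].round(4),o[1],o[3].round(4))
    for r,z in ((.063,.016),(.058,.016)): o=measure(D,(.597,-.1255),r,z);print(n,'tray',o[0].round(4),o[1],o[3])
o=measure(load('scene0'),(.597,-.1255),.063,.016);print('scene0 tray',o)
E
```

```text
top a [ 0.5895 -0.1074] 16 0.0443
top a [ 0.601  -0.1029] 8 0.033
top tray [ 0.5862 -0.117 ] 27 0.05960975654109479
top tray [ 0.5827 -0.1133] 28 0.053610162925130725
scene a [ 0.5989 -0.1348] 88 0.0516
scene a [ 0.5942 -0.1345] 79 0.0472
scene tray [ 0.6011 -0.1294] 58 0.06261325036721019
scene tray [ 0.5827 -0.1266] 72 0.05819042791481525
scene0 tray (array([ 0.58576175, -0.13012201]), np.int64(92), array([ 0.58588406, -0.13010313]), np.float64(0.06316844892266148))
```

Emit:
step_arm(
  motion="-2 -4 0 0 0 0 0;-4 -4 0 0 0 0 0;-4 -3.7 0 0 0 0 0;-4.5 -2 0 0 0 0 0;-4.1 0 0 0 0 0 0;0 0 0 0 0 0 0;0 0 0 0 0 0 0;0 0 0 0 0 0 0",
)

```text
t: 32.83
ee_pos: [0.6602, -0.0698, 0.2674]
ee_rot: [[-1.0, -0.003, -0.001], [-0.003, 1.0, -0.0], [0.001, -0.0, -1.0]]
force: [0.5, -0.3, -1.5]
opening: 0.0086
finger_force: 30.0
```

```bash
python3 - <<'E'
from cups import *
go([.597,-.083,.27],90)
d=snap('wrist','w17');s=ctrl.observe()
R=np.array(s['ee_rot']);c=np.array(s['ee_pos'])-.0425*R[:,1];z=s['ee_pos'][2]-.0577+.052
for r in (.042,.038): o=measure(d,c[:2],r,z);print(o[0],o[1],o[3],'tool',(R.T@(np.array([*o[0],z])-s['ee_pos'])).round(4))
for c0 in ((.597,-.1255),(.598,-.131)):
  for r in (.051,.047): o=measure(d,c0,r,.056);print('a',o[0].round(4),o[1],o[3])
  for r,z in ((.063,.016),(.058,.016)): o=measure(d,c0,r,z);print('tray',o[0].round(4),o[1],o[3])
E
```

```text
t32.8 at [ 0.6602 -0.0698  0.2674] az 90.1 j7 75 shift cm [ 6.32 -1.3  -0.25]  then rotz 0.003 rad (0.1 deg); shift in turned axes [ 6.32 -1.32 -0.26] level turn(tool xyz) [-0.    -0.001  0.   ]
[ 0.66201193 -0.11474065] 584 0.04198786246093704 tool [-0.0015 -0.0449  0.0057]
[ 0.65957486 -0.11171733] 665 0.03839568421244025 tool [ 0.0009 -0.0419  0.0057]
a [ 0.6007 -0.1289] 272 0.05157928129787717
a [ 0.5974 -0.1313] 331 0.047440719180055164
tray [ 0.6021 -0.1305] 472 0.06273513491030172
tray [ 0.5997 -0.1308] 353 0.05900192650956857
a [ 0.6014 -0.1294] 303 0.05134613949500517
a [ 0.5979 -0.1317] 363 0.04757076130597378
tray [ 0.6028 -0.1307] 472 0.06278781415593854
tray [ 0.6016 -0.1331] 318 0.05857865577474923
```

```bash
cat > rp.py <<'E'
from cups import *
def rp(d,c,z,rs,step=30):
    g=cv2.cvtColor(d['img'],cv2.COLOR_RGB2GRAY).astype(np.float32);r=np.array(rs)/1e3
    print('   r',np.array(rs).astype(int))
    for az in range(0,360,step):
        a=np.radians(az);uv=proj(d,np.c_[c[0]+r*np.cos(a),c[1]+r*np.sin(a),np.full(r.size,z)]).astype(np.float32)
        print('%4d'%az,cv2.remap(g,uv[None,:,0],uv[None,:,1],cv2.INTER_LINEAR)[0].astype(int))
E
python3 - <<'E'
from rp import *
d=load('w17')
rp(d,(.598,-.1285),.056,np.arange(38,74,1.5))
E
```

```text
r [38 39 41 42 44 45 47 48 50 51 53 54 56 57 59 60 62 63 65 66 68 69 71 72]
   0 [220 209 148 136 138 137 136 138 137 138 140 139 138 144 190 213 212 207
 200 205 218 219 219 220]
  30 [222 217 216 218 158 139 199 214 145  91  90  65  86  90 104 142 143 138
 136 135 136 136 136 135]
  60 [221 221 221 217 199 217 178 103  92  94  94  95  94  72  89  88 105 148
 150 148 147 147 146 145]
  90 [221 221 222 205 212 169 126  95  95  95  94  93  93  89  80  90  86 131
 151 150 149 148 148 148]
 120 [218 220 214 209 209 151 103  93  93  95  95  96  91  76  91  88 104 148
 149 148 148 148 147 146]
 150 [218 224 178 167 214 201 105  92  95  95  93  69  85  92  93 145 148 148
 149 149 147 145 145 146]
 180 [219 186 140 138 144 213 215 133  72  65  90  89 109 144 145 145 144 144
 143 144 144 144 144 145]
 210 [208 143 135 136 137 135 154 212 198 107 109 144 144 145 146 146 146 147
 148 147 147 146 145 146]
 240 [196 133 132 131 132 132 130 132 187 217 184 146 146 147 146 147 147 146
 146 145 146 145 146 146]
 270 [209 151 130 131 132 132 131 130 132 157 221 198 155 148 148 148 146 146
 145 146 147 147 147 147]
 300 [217 188 133 136 133 134 135 135 131 156 212 206 153 147 148 148 148 148
 148 149 150 150 149 151]
 330 [214 216 188 136 137 137 139 139 138 138 138 137 138 137 150 196 212 210
 207 203 196 201 215 214]
```

```bash
python3 - <<'E'
from rp import *
rp(load('w17'),(.598,-.1285),.016,np.arange(55,74,1.))
print('w9 empty tray');rp(load('w9'),(.597,-.1255),.016,np.arange(52,70,1.))
E
```

```text
r [55 56 57 58 59 60 61 62 63 64 65 66 67 68 69 70 71 72 73]
   0 [138 138 138 138 139 139 139 139 138 137 136 141 163 192 216 219 218 216
 213]
  30 [ 95  93  79  68  79  89  91  91 109 129 147 146 145 146 146 146 146 147
 148]
  60 [ 95  97  90  79  82  87  88  85 102 133 148 149 149 149 149 149 149 148
 147]
  90 [ 94  93  90  81  82  90  89  83 103 132 149 151 150 150 149 148 148 148
 148]
 120 [ 96  95  88  72  82  90  91  87 105 139 151 149 148 146 146 146 147 148
 149]
 150 [ 93  88  72  76  90  93  90  89 118 144 146 146 146 146 146 146 146 145
 145]
 180 [ 90  71  67  81  91  91  91 109 141 145 144 144 144 144 145 145 143 143
 143]
 210 [211 214 204 151 101  87  88 110 140 146 145 145 145 145 145 146 146 146
 146]
 240 [132 132 131 129 134 166 209 215 198 169 146 145 146 146 145 145 145 146
 147]
 270 [132 132 132 131 130 129 131 133 149 183 223 212 188 161 146 147 148 148
 148]
 300 [133 134 135 136 134 132 133 137 165 202 210 197 170 149 147 148 147 148
 148]
 330 [138 138 139 139 138 137 137 138 138 138 137 142 164 195 210 214 214 212
 210]
w9 empty tray
   r [52 53 54 55
[... 291 characters left out ...]
 89  89  88  87  86  90  85  73  63  59  57  57  80 109 142 146 147]
 120 [ 87  88  89  88  86  88  90  88  76  63  60  59  58  76 115 138 147 147]
 150 [ 88  89  89  88  86  86  88  89  78  65  59  72 110 133 144 144 144 143]
 180 [ 87  87  88  86  81  82  84  86  85  83 115 137 140 140 139 139 140 140]
 210 [ 88  88  83  73  64  62  70  85  85  83  85 123 139 141 140 140 140 140]
 240 [ 86  78  67  61  61  60  62  66  79  88  87  94 114 139 143 142 142 142]
 270 [ 83  76  65  62  64  64  64  66  71  86  89  88  97 127 145 143 143 142]
 300 [ 86  78  65  60  61  62  62  61  65  76  85  87  91 103 131 146 144 143]
 330 [ 88  84  77  67  62  63  64  69  76  83  86  89 109 136 143 145 144 145]
```

```bash
python3 - <<'E'
from rp import *
go([.6,-.0905,.17],90)
rp(load('w17'),(.6602,-.0698-.0425),.2617,np.arange(32,50,1.))
E
```

```text
t32.9 at [ 0.6604 -0.0698  0.2676] az 90.2 j7 75 shift cm [ 6.04 -2.04  9.76]  then rotz 0.003 rad (0.2 deg); shift in turned axes [ 6.04 -2.07  9.76] level turn(tool xyz) [-0. -0. -0.]
   r [32 33 34 35 36 37 38 39 40 41 42 43 44 45 46 47 48 49]
   0 [55 61 65 65 65 65 65 65 66 64 65 64 65 65 64 65 65 64]
  30 [109 109 110 110 104  79  76  76  87  85  79  86  93  88  86 102  88  93]
  60 [ 41  42  43  42  43  42  42  43  43  41  42  43 159 190 201 206 205 204]
  90 [210 209 209 211 208 147 136 136 138 142 142 142 140 139 138 138 137 145]
 120 [212 212 213 212 212 213 213 208 208 205 157 135 135 134 134 134 144 147]
 150 [220 219 218 218 219 218 206 212 216 163 137 138 139 138 136 138 137 143]
 180 [213 213 214 214 215 194 209 212 194 139 138 137 141 189 215 148 134 136]
 210 [129 133 132 135 133 193 204 199 166 152 150 151 151 151 151 151 150 150]
 240 [130 133 133 132 132 199 207 199 158  74  81  83  83  83  83  83  75  51]
 270 [131 132 134 132 129 173 211 201 188  74  75  75  72  70  72  72  68  70]
 300 [46 46 47 47 47 46 46 46 46 46 46 46 46 46 47 46 46 46]
 330 [54 54 55 54 54 54 60 63 64 63 62 63 63 63 63 64 63 63]
```

Emit:
step_arm(
  motion="3 -1 0 0 0 0 0;3.1 -1.1 3 0 0 0 0;0 0 3.5 0 0 0 0;0 0 3 0 0 0 0;0 0 0 0 0 0 0;0 0 0 0 0 0 0",
)

```text
t: 33.62
ee_pos: [0.6011, -0.0909, 0.1736]
ee_rot: [[-1.0, -0.002, 0.002], [-0.002, 1.0, 0.0], [-0.002, 0.0, -1.0]]
force: [0.4, 0.2, -1.9]
opening: 0.0084
finger_force: 30.0
```

```bash
python3 - <<'E'
from rp import *
d=snap('wrist','w18');go([.599,-.092,.063],90)
s=ctrl.observe();p=s['ee_pos'];print('a');rp(d,(.6,-.1335),.056,np.arange(40,58,1.));print('b')
rp(d,(p[0],p[1]-.0425),p[2]-.0577+.052,np.arange(32,50,1.))
print('tray');rp(d,(.598,-.128),.016,np.arange(55,73,1.))
E
```

```text
t33.7 at [ 0.6014 -0.0909  0.1739] az 90.1 j7 72 shift cm [ 0.27 -0.11 11.09]  then rotz 0.002 rad (0.1 deg); shift in turned axes [ 0.24 -0.11 11.09] level turn(tool xyz) [-0.     0.003  0.   ]
a
   r [40 41 42 43 44 45 46 47 48 49 50 51 52 53 54 55 56 57]
   0 [217 217 216 216 216 216 216 215 215 215 215 215 215 194 129  91  79  81]
  30 [212 212 212 212 212 211 211 211 212 212 212 214 213 169  30  40  42  43]
  60 [207 206 192 170 148 137 134 135 136 144 141 141 142 142 141 141 140 140]
  90 [223 221 221 221 222 196 144 160 210 218 205 149 101  93  94  93  93  92]
 120 [219 220 220 220 221 222 223 215 211 211 192 146 136 132 112  97  95  94]
 150 [220 218 222 224 224 222 222 209 212 219 211 156 139 141 143 114  95  96]
 180 [222 219 223 222 222 225 224 202 217 220 205 148 127 100  96  95  96  96]
 210 [219 222 221 183 136 137 144 194 214 212 157  72  77  95  93  90 111 143]
 240 [216 212 205 175 147 139 137 147 202 210 181 144 146 146 146 146 146 146]
 270 [214 215 217 219 218 215 218 217 215 212 211 213 214 208 180 139 130 134]
 300 [211 211 212 213 214 213 212 212 213 215 215 21
[... 1376 characters left out ...]
 90  74  73  91  95  89  89 117 148 151 150 149 149 148 148 148 148]
 120 [ 97  97  91  81  87  94  91  88 116 150 148 149 148 148 147 148 148 148]
 150 [ 96  96  89  87  93  94  91  78 104 145 146 146 146 146 146 147 147 148]
 180 [ 98  99  88  86  94  94  90  96 132 146 146 145 146 146 146 146 146 146]
 210 [ 97  84  67  79  92  93  88 100 141 147 146 146 147 146 146 145 145 145]
 240 [148 198 216 210 195 124  89 122 146 147 147 148 148 147 147 147 148 147]
 270 [215 216 216 216 217 220 220 219 217 219 212 179 138 134 135 135 136 135]
 300 [212 214 213 213 212 211 211 212 214 214 213 213 212 212 215 215 215 214]
 330 [214 213 213 212 212 212 212 212 213 213 213 212 212 211 211 213 214 214]
```

Emit:
step_arm(
  motion="0.2 -0.1 2 0 0 0 0;0 0 3 0 0 0 0;0 0 1 0 0 0 0;0 0 1 0 0 0 0;0 0 0 0 0 0 0",
)

```text
t: 34.3
ee_pos: [0.5985, -0.092, 0.1024]
ee_rot: [[-1.0, -0.002, 0.0], [-0.002, 1.0, 0.0], [-0.0, 0.0, -1.0]]
force: [-0.2, 0.4, -0.9]
opening: 0.0088
finger_force: 30.0
```

Emit:
step_arm(
  motion="0 0 1 0 0 0 0;0 0 1 0 0 0 0;0 0 0.8 0 0 0 0;0 0 0.4 0 0 0 0;0 0 0 0 0 0 0",
)

```text
t: 34.92
ee_pos: [0.5981, -0.092, 0.0698]
ee_rot: [[-1.0, -0.002, -0.001], [-0.002, 1.0, 0.0], [0.001, 0.0, -1.0]]
force: [-0.2, -0.6, -1.6]
opening: 0.0088
finger_force: 30.0
```

Emit:
step_arm(
  motion="0 0 0.3 0 0 0 0;0 0 0 0 0 0 0;0 0 0 0 0 0 0.3;0 0 0 0 0 0 0.4;0 0 0 0 0 0 0.4;0 0 -3 0 0 0 0.4;0 0 -5 0 0 0 0.4;0 0 -5 0 0 0 0.4",
)

```text
t: 35.92
ee_pos: [0.598, -0.092, 0.1985]
ee_rot: [[-1.0, -0.002, -0.001], [-0.002, 1.0, 0.0], [0.001, 0.0, -1.0]]
force: [0.8, -0.5, 1.0]
opening: 0.0355
finger_force: 0.0
```

Emit:
step_arm(
  motion="0 0 -5 0 0 0 0.5;0 0 0 0 0 0 0.5;0 0 0 0 0 0 0.5",
)

```text
t: 36.3
ee_pos: [0.5976, -0.0923, 0.2466]
ee_rot: [[-1.0, -0.002, -0.001], [-0.002, 1.0, -0.0], [0.001, -0.0, -1.0]]
force: [0.7, -0.9, -0.2]
opening: 0.044
finger_force: 0.0
```

```bash
python3 - <<'E'
from rp import *
d=snap('wrist','w19');go([.437,.176,.25],140.5)
print('b');rp(d,(.598,-.134),.060,np.arange(30,50,1.));print('a');rp(d,(.6,-.1335),.056,np.arange(40,58,1.))
E
```

```text
t36.4 at [ 0.5972 -0.0923  0.2459] az 90.1 j7 75 shift cm [15.96 26.87 -0.38]  then rotz -0.879 rad (-50.4 deg); shift in turned axes [-10.51  29.43  -0.41] level turn(tool xyz) [-0.    -0.003 -0.   ]
b
   r [30 31 32 33 34 35 36 37 38 39 40 41 42 43 44 45 46 47 48 49]
   0 [135 136 136 135 134 133 133 132 132 142 186 211 203 173 145 134 134 138
 139 137]
  30 [156 131 133 133 134 134 135 135 133 141 175 209 203 172 135 135 135 139
 164 215]
  60 [210 210 213 205 162 134 133 133 129 152 193 209 201 153 155 181 202 207
 198 190]
  90 [212 213 213 213 213 212 213 200 183 190 210 216 215 213 213 213 212 193
 147 189]
 120 [213 213 213 213 213 214 217 215 209 210 206 173 135 129 144 192 212 194
 204 200]
 150 [218 218 218 217 215 215 217 203 211 212 188 145 134 135 132 155 188 210
 216 197]
 180 [218 218 218 218 218 219 201 202 213 207 166 135 153 197 209 202 210 216
 191 153]
 210 [216 218 219 220 210 160 141 193 209 199 190 210 179 136 135 182 209 205
 166  91]
 240 [189 141 126 128 128 128 136 176 208 204 178 130 127 128 135 176 211 203
 163 118]
 270 [129 130 128 127 127 128 132 151 
[... 536 characters left out ...]
216 215 214 213 211 200 162 138 204 200 133  93  91  91  91  90  92]
 120 [211 191 150 130 126 195 208 195 203 207 190 149 131 114  96  92  91  91]
 150 [214 197 155 135 135 133 154 191 209 216 199 151 136 137 123  99  92  95]
 180 [214 202 150 132 160 208 206 202 212 216 189 153 120  98  92  93  95  98]
 210 [209 201 191 213 185 136 133 178 208 207 174  99  67  67  86  93  89  95]
 240 [208 204 174 130 127 129 134 174 207 204 167 104 140 144 144 144 144 144]
 270 [205 207 183 150 130 131 139 170 208 199 181 146 145 146 145 145 146 144]
 300 [202 206 183 142 130 130 143 183 214 205 177 144 145 146 146 147 147 146]
 330 [208 211 193 167 134 133 141 170 211 205 185 158 146 146 147 147 148 148]
```

Emit:
step_arm(
  motion="3 4 0 0 0 0 0.5;3 4.7 0 0 0 0 0.5;3 4.7 0 0 0 0 0.5;3 4.7 0 0 0 0 0.5;2.5 4.7 0 0 0 0 0.5;1.5 4.1 0 0 0 0 0.5;0 0 0 0 0 -0.176 0.5;0 0 0 0 0 -0.176 0.5",
)

```text
t: 37.35
ee_pos: [0.4364, 0.1768, 0.2459]
ee_rot: [[-0.935, -0.354, -0.003], [-0.354, 0.935, -0.001], [0.003, -0.0, -1.0]]
force: [0.4, -1.3, 0.2]
opening: 0.044
finger_force: 0.0
```

Emit:
step_arm(
  motion="0 0 3 0 0 -0.176 0.5;0 0 3 0 0 -0.176 0.5;0 0 3 0 0 -0.175 0.5;0 0 0 0 0 0 0.5;0 0 0 0 0 0 0.5;0 0 0 0 0 0 0.5",
)

```text
t: 38.1
ee_pos: [0.4382, 0.177, 0.1581]
ee_rot: [[-0.637, -0.77, 0.002], [-0.77, 0.637, 0.001], [-0.002, -0.001, -1.0]]
force: [0.1, 0.6, 0.1]
opening: 0.0439
finger_force: 0.0
```

```bash
python3 - <<'E'
from lug import *
from rp import rp
d=snap('wrist','w20');go([.4368,.1762,.058],140.5)
lug(d,(.4368,.1762),-39.5,'c')
rp(d,(.412,.1973),.052,np.arange(22,42,1.))
E
```

```text
t38.1 at [0.4383 0.1769 0.1581] az 140.4 j7 72 shift cm [ 0.17  0.08 10.01]  then rotz -0.002 rad (-0.1 deg); shift in turned axes [ 0.15  0.07 10.01] level turn(tool xyz) [-0.001  0.002  0.   ]
radial [200 173 164 145 139 130 140 147 158 147 171 182 185 187 189 190 185 156
 105 127 133 133 134 135 135 135 135 135 136]
tang [132 137 137 138 133 150 188 185 186 187 186 186 186 186 185 186 185 180
 132 134 135 134 135]
   r [22 23 24 25 26 27 28 29 30 31 32 33 34 35 36 37 38 39 40 41]
   0 [125 126 125 125 125 128 166 188 188 169 138 133 138 151 171 181 184 184
 182 179]
  30 [146 150 142 126 125 125 132 172 187 181 160 132 134 134 134 132 131 131
 131 133]
  60 [131 134 134 133 131 132 136 186 246 247 246 183 134 132 133 133 134 134
 134 134]
  90 [130 129 128 127 128 129 128 131 184 250 247 239 170 131 132 133 133 134
 134 135]
 120 [126 128 128 130 131 131 131 128 145 235 247 247 219 142 134 136 136 136
 136 136]
 150 [129 130 130 127 127 128 129 128 135 218 247 248 231 155 135 137 138 138
 138 137]
 180 [189 186 188 184 150 129 128 124 168 243 232 248 194 137 136 136 135 136
 136 135]
 210 [186 185 186 187 188 190 189 192 244 247 250 187 145 140 136 137 137 137
 137 137]
 240 [246 246 246 246 247 241 219 243 247 247 185 132 134 134 134 135 135 134
 134 134]
 270 [247 247 247 247 246 243 240 245 248 220 126 127 130 128 129 131 134 134
 134 134]
 300 [188 185 185 188 191 210 249 211 146 144 143 142 139 137 135 134 134 134
 134 134]
 330 [184 184 160 126 122 141 164 178 180 182 187 190 192 191 178 133  82 120
 132 132]
```

Emit:
step_arm(
  motion="0 0.1 3.5 0 0 0 0.5;0 0 3.5 0 0 0 0.5;0 0 2.3 0 0 0 0.5;0 0 0.7 0 0 0 0.5;0 0 0 0 0 0 0.5;0 0 0 0 0 0 0;0 0 0 0 0 0 0;0 0 0 0 0 0 0",
)

```text
t: 39.15
ee_pos: [0.4372, 0.1773, 0.0577]
ee_rot: [[-0.636, -0.771, 0.001], [-0.771, 0.636, 0.0], [-0.001, -0.0, -1.0]]
force: [-0.4, 0.2, 0.1]
opening: 0.0156
finger_force: 0.0
```

Emit:
step_arm(
  motion="0 0 0 0 0 0 0;0 0 0 0 0 0 0;0 0 0 0 0 0 0;0 0 -3 0 0 0 0;0 0 -5 0 0 0 0;0 0 -5 0 0 0 0;0 0 -5 0 0 0 0;0 0 -4 0 0 0 0",
)

```text
t: 40.15
ee_pos: [0.4368, 0.1771, 0.2789]
ee_rot: [[-0.636, -0.772, 0.0], [-0.772, 0.636, 0.0], [-0.0, -0.0, -1.0]]
force: [0.9, 0.1, -0.8]
opening: 0.0085
finger_force: 30.0
```

Emit:
step_arm(
  motion="0 0 0 0 0 0.187 0;0 0 0 0 0 0.187 0;0 0 0 0 0 0.187 0;0 0 0 0 0 0.187 0;0 0 0 0 0 0.187 0;0 0 0 0 0 0.187 0;0 0 0 0 0 0.187 0;0 0 0 0 0 0.187 0",
)

```text
t: 41.15
ee_pos: [0.4364, 0.1769, 0.2768]
ee_rot: [[-0.813, 0.582, -0.001], [0.582, 0.813, -0.001], [0.001, -0.001, -1.0]]
force: [-0.1, 0.5, -0.3]
opening: 0.0086
finger_force: 30.0
```

Emit:
step_arm(
  motion="0 0 0 0 0 0.187 0;0 0 0 0 0 0.187 0;0 0 0 0 0 0.187 0;0 0 0 0 0 0.187 0;0 0 0 0 0 0.187 0;0 0 0 0 0 0.02 0;0 0 0 0 0 0 0;0 0 0 0 0 0 0",
)

```text
t: 42.15
ee_pos: [0.4368, 0.1771, 0.2771]
ee_rot: [[-0.003, 1.0, -0.0], [1.0, 0.003, 0.0], [0.0, -0.0, -1.0]]
force: [-0.1, 0.2, -0.4]
opening: 0.0088
finger_force: 30.0
```

```bash
python3 - <<'E'
from rp import rp
from h import *
go([.5655,-.1337,.27],0)
E
```

```text
t42.1 at [0.4368 0.1771 0.2771] az 0.2 j7 -32 shift cm [-31.12  12.79   0.7 ]  then rotz 0.003 rad (0.2 deg); shift in turned axes [-31.08  12.87   0.71] level turn(tool xyz) [-0. -0. -0.]
```

Emit:
step_arm(
  motion="-3 1 0 0 0 0 0;-4.5 1.8 0 0 0 0 0;-5 2 0 0 0 0 0;-5 2 0 0 0 0 0;-5 2 0 0 0 0 0;-5 2 0 0 0 0 0;-3.6 2 0 0 0 0 0;0 0 0 0 0 0 0",
)

```text
t: 43.15
ee_pos: [0.5658, -0.1382, 0.2766]
ee_rot: [[0.004, 1.0, 0.0], [1.0, -0.004, -0.002], [-0.002, 0.0, -1.0]]
force: [-0.1, -0.0, -1.4]
opening: 0.0087
finger_force: 30.0
```

Emit:
step_arm(
  motion="0 0 5 0 0 0 0;0 0 5 0 0 0 0;0 0 0 0 0 0 0;0 0 0 0 0 0 0",
)

```text
t: 43.65
ee_pos: [0.5663, -0.1331, 0.1788]
ee_rot: [[-0.002, 1.0, 0.002], [1.0, 0.002, 0.0], [0.0, 0.002, -1.0]]
force: [-0.5, 0.0, 0.0]
opening: 0.0086
finger_force: 30.0
```

```bash
python3 - <<'E'
from rp import rp
from h import *
d=snap('wrist','w21');go([.5658,-.1337,.0697],0)
p=np.array(ctrl.observe()['ee_pos'])
print('c');rp(d,(p[0]+.0335,p[1]),p[2]-.0577+.052,np.arange(24,40,1.));print('b');rp(d,(.5993,-.1337),.060,np.arange(34,48,1.))
print('a');rp(d,(.6,-.1335),.056,np.arange(42,58,1.))
E
```

```text
t43.7 at [ 0.5669 -0.1334  0.1794] az 0.1 j7 4 shift cm [-0.03 -0.15 10.97]  then rotz 0.002 rad (0.1 deg); shift in turned axes [-0.03 -0.11 10.97] level turn(tool xyz) [0.004 0.    0.   ]
c
   r [24 25 26 27 28 29 30 31 32 33 34 35 36 37 38 39]
   0 [134 133 133 134 142 197 207 201 158 147 148 148 147 147 146 146]
  30 [129 132 131 133 132 129 171 206 204 187 145 146 147 146 145 144]
  60 [210 214 214 158 132 132 131 157 202 208 203 139 136 139 138 146]
  90 [212 213 213 213 213 214 213 217 186 204 213 184 137 138 138 138]
 120 [213 213 214 214 214 217 217 215 203 211 216 171 136 134 136 138]
 150 [212 211 213 211 207 207 204 192 202 203 180 131 131 132 132 140]
 180 [ 34  36  35  35  62 140 137 137 139 139 137 137 138 139 136 130]
 210 [ 42  42  42  41  42  42  40  40  66 164 189 199 205 206 201 201]
 240 [46 46 47 47 46 45 42 42 41 42 55 72 75 79 88 82]
 270 [47 43 45 44 45 45 45 45 45 44 45 45 45 43 43 43]
 300 [47 46 47 46 47 51 56 56 56 55 54 57 63 63 63 63]
 330 [46 46 46 46 46 46 46 45 47 47 46 47 46 47 46 47]
b
   r [34 35 36 37 38 39 40 41 42 43 44 45 46 47]
   0 [218 219 
[... 950 characters left out ...]
 215 216 175 131 143 196 213 209 148  95  93  94  95  89  66]
  90 [195 161 139 128 104  67 202 219 215 168 138 124  97  93  93  92]
 120 [145 135 136 135 136 161 205 211 198 154 136 137 127 100  93  93]
 150 [162 132 138 199 220 198 207 213 200 153 116  94  93  91  91  92]
 180 [188 183 153 137 138 166 219 210 184 119  90  82  64  75  94  91]
 210 [138 139 140 138 136 161 201 203 161 116 136 144 144 145 146 147]
 240 [203 171 135 138 138 139 139 138 138 137 138 137 138 143 161 174]
 270 [210 212 208 137  52  44  46  46  46  46  46  47  47  47  46  46]
 300 [208 209 210 210 208 206 205 205 205 207 206 206 204 203 202 205]
 330 [212 211 212 213 212 212 212 210 208 207 212 212 180 142 130 130]
```

Emit:
step_arm(
  motion="-0.15 -0.1 2 0 0 0 0;0 0 2.5 0 0 0 0;0 0 1.2 0 0 0 0;0 0 1 0 0 0 0;0 0 0 0 0 0 0",
)

```text
t: 44.32
ee_pos: [0.5644, -0.1351, 0.1104]
ee_rot: [[-0.001, 1.0, 0.0], [1.0, 0.001, 0.0], [0.0, 0.0, -1.0]]
force: [-0.1, 0.2, -0.0]
opening: 0.0087
finger_force: 30.0
```

Emit:
step_arm(
  motion="0 0 1 0 0 0 0;0 0 1 0 0 0 0;0 0 1 0 0 0 0;0 0 0.6 0 0 0 0;0 0 0.3 0 0 0 0;0 0 0 0 0 0 0",
)

```text
t: 45.08
ee_pos: [0.5642, -0.1351, 0.0711]
ee_rot: [[-0.001, 1.0, -0.0], [1.0, 0.001, 0.0], [0.0, -0.0, -1.0]]
force: [0.1, -0.5, -0.6]
opening: 0.0085
finger_force: 30.0
```

Inside with no contact force. I'll lower the last millimetre, release, rise and look from above.

Emit:
step_arm(
  motion="0 0 0.1 0 0 0 0;0 0 0 0 0 0 0;0 0 0 0 0 0 0.3;0 0 0 0 0 0 0.4;0 0 0 0 0 0 0.4;0 0 -3 0 0 0 0.4;0 0 -5 0 0 0 0.4;0 0 -5 0 0 0 0.4",
)

```text
t: 46.08
ee_pos: [0.5639, -0.1351, 0.2015]
ee_rot: [[-0.001, 1.0, -0.001], [1.0, 0.001, 0.0], [0.0, -0.001, -1.0]]
force: [0.1, 0.6, -0.3]
opening: 0.0355
finger_force: 0.0
```

Emit:
step_arm(
  motion="2 -4 -5 0 0 0 0.5;3 -5 -3 0 0 0 0.5;3 -5 0 0 0 0 0.5;0 -3 0 0 0 0 0.5;0 0 0 0 0 0 0.5;0 0 0 0 0 0 0.5",
)

```text
t: 46.82
ee_pos: [0.4007, -0.0583, 0.2757]
ee_rot: [[-0.001, 1.0, 0.002], [1.0, 0.001, 0.0], [0.0, 0.002, -1.0]]
force: [0.6, 0.2, -0.9]
opening: 0.0441
finger_force: 0.0
```

```bash
python3 - <<'E'
from h import *
d=snap('wrist','w22');t=snap('top','t22');s=snap('scene','s22');go([.5,0,.3])
def z(D,p,w,sz):
    u,v=proj(D,p)[0];u,v=int(u),int(v);i=D['img'][max(v-w,0):v+w,max(u-w,0):u+w,::-1];return cv2.resize(i,sz,interpolation=cv2.INTER_CUBIC)
A=z(d,[.598,-.13,.05],80,(400,300));print(proj(d,[.598,-.13,.05]))
B=cv2.resize(t['img'][:,:,::-1],(400,300));C=cv2.resize(s['img'][:,:,::-1],(400,300));D=z(s,[.598,.05,.05],95,(400,300))
cv2.imwrite('pics/v22.png',np.vstack([np.hstack([A,B]),np.hstack([C,D])]))
E
```

```text
t47.0 at [ 0.4005 -0.0582  0.2753] az 0.0 j7 -3 shift cm [ 5.82  9.95 -2.46]  level turn(tool xyz) [ 0.001 -0.    -0.   ]
[[418.76611387 214.89422821]]
```

View pics/v22.png

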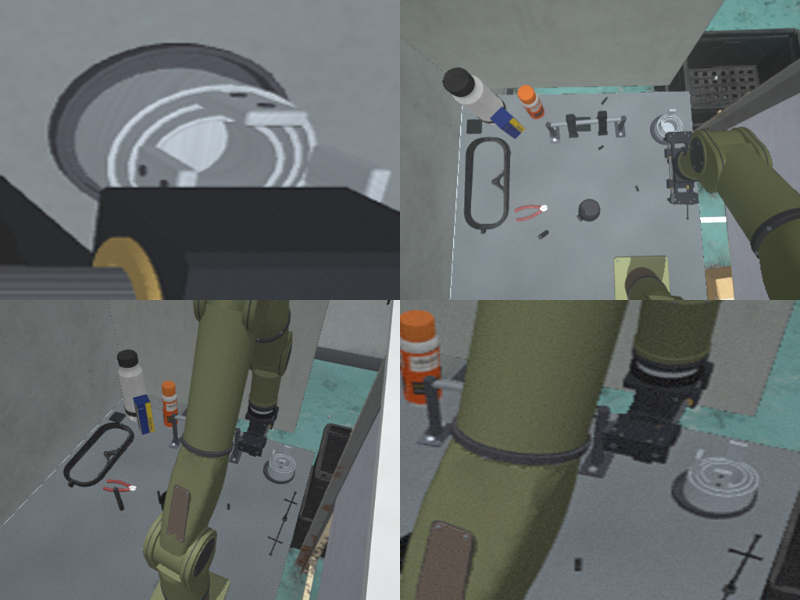

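The last view shows three concentric cups upright in the tray with separate lugs (top-view (668,127)). Both headbands are on the rail at (575,127) and (603,122), and no further measure or headband is in sight. The bystanders are unmoved, so I'm handing in.

```bash
python3 -c "
from cell import ctrl
print(ctrl.close_job())"
```

```text
the job is handed in; nothing more can be done
None
```

I handed the job in at about 47 s: measures a, b and c are nested upright in the tray with their lugs turned apart, and both headbands hang square on the rail. Measure d and a third headband were not in view, the tools, can, carton and black look-alike cup were left alone, and no verdict came back.

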